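# Load chip mounts on an optical rail carriage, set it to the line and clamp it

## Robot

A 6-joint arm with a two-finger parallel gripper is mounted at the origin on the work surface. World frame = base frame: x ahead of the robot, y to its left, z up, the work surface at z = 0. Lengths are in mm, angles in rad, forces in N, time in s.
With the tool pointing down it reaches from about 350 to 975 mm from the base axis. Payload 7.1 kg.
Tool frame: the origin (TCP) lies between the finger pads; the fingertips stand 14 mm ahead of it and the grasp point (between the pads) lies 5 mm behind it; z points along the fingers, y is the direction in which the jaws open and shut (so a half turn about z gives the same grasp; the last joint's range is limited). The gripper opens to 88 mm and grips with 3 to 60 N. Pads are 20 mm wide; open, the fingers measure 115 mm over their backs; the gripper's body (75 mm by 178 mm) begins 61 mm behind the grasp point.
Start: joints at [-1.285, 0.423, 1.63, -0, 1.089, -0.019], TCP at [187.582, -596.169, 236.675] pointing down, gripper open.
Joint ranges: [-3, 3], [-0.9, 2.11], [0.09, 2.58], [-1.31, 4.45], [0.11, 2.69], [-2.54, 2.54]. Speed limits (rad/s): [2.39, 2.39, 3.01, 3.14, 3.14, 3.14].

## Interface

Orientations are given as a rotation vector (axis times angle).
In Python, from workcell import get_obs, get_image, calibration, close_job, regions_of, place_of gives the robot as it stands.
- The arm moves only by the tool move_arm, never from a script. Its argument "deltas" is a list of rows, each a list of 5 numbers: the closure in counts, from 0 (fully open) to 255 (shut), then the shift along the tool's x, y, z in m, then the turn about the tool's z in rad. In form: [[grip, x, y, z, roll], ...]. A call has 1 to 5 rows; each row is the pose to reach, as a shift and turn from the pose commanded when the call began, along the tool's axes at that moment; what a row does not reach only later rows make up. A row lasts 1/12 s, in which the tool goes at most 41.7 mm and 7.16 degrees, less where a joint would pass 70% of its speed; a pose out of reach is approached as far as the arm can. A call with a gripper value outside its range is refused whole. The fingers move at their own pace and stop on an object; the grip force is fixed at half the most. Time passes only in rows, so rows that repeat a pose let the fingers close. It gives the time, the measured TCP pose, the force and the opening at its end, in the units of the state.
- get_obs(): the state, without advancing time (a new reading comes with each control period).
- get_image(name): name is "scene" or "side" or "wrist"; returns the picture (480x640x3 uint8, blue, green, red); there is no depth.
- calibration(name): a dict with "intrinsics" (3x3 intrinsics, pixels), "world_to_cam" (4x4, takes a point from world to camera coordinates); the wrist camera has in their place "hand_eye" (4x4, takes a point from camera to tool coordinates, whose origin is the TCP and whose axes are the flange's). Camera axes: x right, y down, z forward; pixel columns grow to the right and rows downward; lengths in mm; the calibration is good to about 2 mm. A picture is of the moment at which its call begins: read the wrist's pose just before it. calibration takes no time and is no camera call.
- close_job(): hands the job in, once; it reports no verdict.
Trained networks look in the newest picture that a camera, given by its name, has taken for a name from the list of things; names that differ only in an ending like _2 or _b are one class to them, and where a whole thing is asked for, a point or a joint stands for the part that bears it (a point fixed in the world has none). Each returns a list of dicts, best first, with "conf" (0 to 1); they miss things now and then, are a little off and sometimes report something else, mostly with a low value. They report only what shows in the picture. A call takes as long as a camera call. They do not tell look-alikes from the thing itself.
- regions_of(camera, name): "region" (480x640 bool, what is visible of it).
- place_of(camera, name): "location" ([x, y, z] in mm, in world coordinates, good to about 4 mm: a listed point, or the origin of a listed thing).
The state is a dict: "t": time; "qpos": joint angles; "qvel": joint speeds; "joint_torque": joint torques, N m; "ee_pos": TCP position; "orientation": TCP orientation; "ft_force": force on the tool from outside, world axes, zero at the start; "moment": the same for the moment, N m; "width": finger opening in mm.
Only numpy, scipy, OpenCV 4.12 (cv2) and the standard library are available. Lean on these libraries where they do the work, as an engineer would, in place of code of your own. Each camera call takes 0.05 s, during which the arm holds its last target.

## Task

While the carriage on the optical rail is still clamped, load every chip mount into the carriage's tray, one to a bay, each standing flat. Then flip the cam lever up to free the carriage, push the carriage towards the camera until its front edge meets the scribed line on the rail (nothing stops it there) and flip the lever back down flat to clamp it, with the edge still on the line. Do not bump the camera column or disturb the screwdriver, the bottle and the sensor head.

Things in the scene. Friction and masses are not known exactly. Their poses are not given: they have to be found in the camera images.
- mount_a_mid (a point): One chip mount (three to five of the five are there; the others read None). Bare aluminium, all alike: a flange 30 (its x) by 34 (its y) by 6 mm thick with an upright web 14 (x) by 30 (y) by 20 mm on it, 26 mm tall in all, a dark chip on the top, about 45 g. Pinch the web across its 14 mm. The point is at the centre, 13 mm above the underside; z up when it stands as it should. A half turn about z looks the same.
- mount_b_mid (a point): Another chip mount, exactly like mount_a; the point and axes as there. None if absent.
- mount_c_mid (a point): Another chip mount, exactly like mount_a; the point and axes as there. None if absent.
- mount_d_mid (a point): Another chip mount, exactly like mount_a; the point and axes as there. None if absent.
- mount_e_mid (a point): Another chip mount, exactly like mount_a; the point and axes as there. None if absent.
- carriage (a joint): Travel of the carriage along the rail, m. 0 at the tail end of its travel (as far as it goes from the camera), grows towards the scribed line and camera, up to 0.20. There is no stop at the line: its nose meets the line at about 0.138. It slides with about 3 N of friction when the lever is free and stays where it is left; clamped, it is held against some 25 to 30 N.
- lever (a joint): Angle of the cam lever on the carriage, rad. 0: handle flat, pointing sideways away from the carriage towards the robot, carriage clamped (the cam begins to bite below about 0.6). 1.57: handle straight up, carriage free. Range -0.03 to 1.65; it stays where it is left and needs only a few N at the handle. Never springs back.
- tray (a point): Carriage: a dark plate 60 mm wide, 344 mm long, 12 mm thick, that rides on the rail. The point is at the middle of its top face, 30 mm above the bench. Axes: y along the rail from the tail towards the line and camera, x across the rail (away from the robot), z up. On its nose part are five bays in a row; the tail part (the last 87 mm) carries the lever and the push bar.
- bay1 (a point): Centre of the floor of bay 1 (next to the nose), axes as tray. A shallow pocket 36 mm across the rail (x) by 40 mm along it (y), with ribs 4 mm high and 4 to 5 mm thick round it; pockets are 44 mm apart. One chip mount stands flat in it, its 34 mm side along the rail.
- bay2 (a point): Centre of the floor of bay 2 (second from the nose), axes as tray. A shallow pocket 36 mm across the rail (x) by 40 mm along it (y), with ribs 4 mm high and 4 to 5 mm thick round it; pockets are 44 mm apart. One chip mount stands flat in it, its 34 mm side along the rail.
- bay3 (a point): Centre of the floor of bay 3 (third from the nose, the middle one), axes as tray. A shallow pocket 36 mm across the rail (x) by 40 mm along it (y), with ribs 4 mm high and 4 to 5 mm thick round it; pockets are 44 mm apart. One chip mount stands flat in it, its 34 mm side along the rail.
- bay4 (a point): Centre of the floor of bay 4 (fourth from the nose), axes as tray. A shallow pocket 36 mm across the rail (x) by 40 mm along it (y), with ribs 4 mm high and 4 to 5 mm thick round it; pockets are 44 mm apart. One chip mount stands flat in it, its 34 mm side along the rail.
- bay5 (a point): Centre of the floor of bay 5 (nearest the tail), axes as tray. A shallow pocket 36 mm across the rail (x) by 40 mm along it (y), with ribs 4 mm high and 4 to 5 mm thick round it; pockets are 44 mm apart. One chip mount stands flat in it, its 34 mm side along the rail.
- nose (a point): Middle of the carriage's front (leading) lower edge, at the top of the rail; axes as tray. The edge is straight, square to the rail, 60 mm long.
- line (a point): Middle of the one dark scribed line, 1.4 mm wide, that runs right across the top of the rail (a bare aluminium bar 90 mm wide, 580 mm long, 18 mm high); its y axis runs along the rail towards the camera side, x across it. The line stays visible for 15 mm on both sides of the carriage.
- push (a point): Middle of the rear face of the push bar, an upright aluminium plate at the very tail of the carriage, 36 mm wide, 10 mm thick along the rail, standing 28 mm above the carriage's top (30 to 58 mm above the bench); the point is 14 mm below its top. Push on this face towards the line, or pinch the bar across its 10 mm to draw the carriage back. Axes as tray.
- lever_hinge (a point): Axis of the cam lever, 26 mm above the bench, beside the carriage's tail part on the robot's side (38 mm from the carriage's middle, 124 mm towards the tail from tray). The axis lies along the rail (y); axes as tray.
- lever_grip (a point): Point on the centre line of the lever's black handle, 55 mm from its axis. The handle is 14 mm wide along the rail and 8 mm thick; it ends 79 mm from the axis. x points along the handle from its free end to the axis.
- lens (a point): Lower end of the zoom lens (34 mm thick) of the camera, 105 mm above the bench, over the rail. It hangs from an arm on a pillar 130 mm beyond the rail's middle; the column is 0.30 m tall and fixed beside the rail. Bay 1 comes under the lens when the nose is at the line.
- screwdriver: Screwdriver 170 mm long lying on the bench; leave it alone. Origin under its middle.
- bottle: Amber bottle, 60 mm in diameter, 125 mm tall, standing on the bench; leave it alone. Origin at the centre of its underside.
- sensor: Round black sensor head, 61 mm in diameter, 20 mm tall, lying on the bench; leave it alone. Origin at the centre of its underside.
Not all that is in view belongs to the job. Leave any orange look-alike of the part that bears mount_d_mid alone.

How it is judged:
By the outcome, as a careful person would: the job done as asked, in the order asked, and still so for the second after the job is handed in, with the robot touching nothing.
Of mount_a, mount_b, mount_c, mount_d, mount_e only 3 to 5 are there at a start; the rules pass over those that are not, and their reading is None.
At some moment in a run one of mount_a, mount_b, mount_c, mount_d, mount_e may be knocked a few centimetres aside while the robot is not near it.
Once in a run the grip may slacken for a moment while it holds something.
It also fails if it takes over 210 s, if anything falls off the work surface, if the arm or the gripper's body presses on something with over 40 N, if the wrist force passes 120 N, or if a joint passes its speed limit or range.

## Working session

There is one attempt and no reset: what is moved stays moved. The work goes in short steps, Python scripts to look and compute and a tool call to move; the robot and the scene stay as the last step left them, time stands still between calls to the robot, and variables do not carry over. Pictures are saved under pics/ and viewed, and the job is handed in when it is done.

Besides the shell and the picture viewer there is one more tool, called after "Call:" in YAML: its name, and indented under it one key for each argument. move_arm: Moves the arm, as the interface text tells. Its arguments: {"type":"object","properties":{"deltas":{"type":"array","items":{"type":"array","items":{"type":"number"}}}},"required":["deltas"]}

```bash
ls; mkdir -p pics; python3 - <<'E'
from workcell import *
import cv2
print(get_obs())
for n in ("scene","side","wrist"):
    im=get_image(n); cv2.imwrite(f"pics/{n}0.png",im)
    print(n,calibration(n))
    for k in ("mount_a_mid","tray","lever_grip","nose","line"):
        for r in place_of(n,k): print(n,k,[round(float(v)) for v in r["location"]],round(r["conf"],2))
E
```

```text
pics
{'t': 0.0, 'qpos': array([-1.28500642e+00,  4.23851614e-01,  1.63067285e+00, -1.98804094e-05,
        1.08862447e+00, -1.90156439e-02]), 'qvel': array([-0.00095594, -0.00035778, -0.00015797,  0.00044346, -0.000372  ,
       -0.00105155]), 'joint_torque': array([-1.38640051e-03, -5.44627833e+01, -2.73665464e+01,  6.42452762e-02,
        2.28160765e-02, -1.29340583e-04]), 'ee_pos': array([ 187.42638196, -595.67314006,  235.90170307]), 'orientation': array([-3.10365446e+00, -4.76716674e-01,  3.52351730e-04]), 'ft_force': array([ 0.80704752,  1.11520009, -0.84163092]), 'moment': array([-0.01533175,  0.03127826,  0.00761963]), 'width': 87.79265774065561}
scene {'intrinsics': array([[503.69602359,   0.        , 316.13534655],
       [  0.        , 503.69602359, 238.12471311],
       [  0.        ,   0.        ,   1.        ]]), 'world_to_cam': array([[-8.25611977e-01,  5.63989721e-01, -1.67468706e-02,
         4.88419067e+02],
       [ 3.87071534e-01,  5.44530860e-01, -7.44084518e-01,
        -1.63427276e+02],
       [-4.10536831e-01, -6.20807327e-01, -6.67875567e-01,
         1.43396
[... 856 characters left out ...]
000000e+00]])}
side tray [623, -100, 29] 0.7
side lever_grip [523, -221, 24] 0.94
side nose [634, 72, 21] 0.57
side nose [752, -129, 1] 0.25
side line [640, 202, 16] 0.65
wrist {'intrinsics': array([[338.70026141,   0.        , 320.31824548],
       [  0.        , 338.70026141, 236.00013831],
       [  0.        ,   0.        ,   1.        ]]), 'hand_eye': array([[-4.54841459e-04, -9.68159686e-01, -2.50333007e-01,
         6.74569391e+01],
       [ 9.99999633e-01, -6.21962219e-04,  5.88485937e-04,
        -3.75645397e-01],
       [-7.25446033e-04, -2.50332648e-01,  9.68159614e-01,
        -1.47141929e+02],
       [ 0.00000000e+00,  0.00000000e+00,  0.00000000e+00,
         1.00000000e+00]])}
```

View pics/scene0.png

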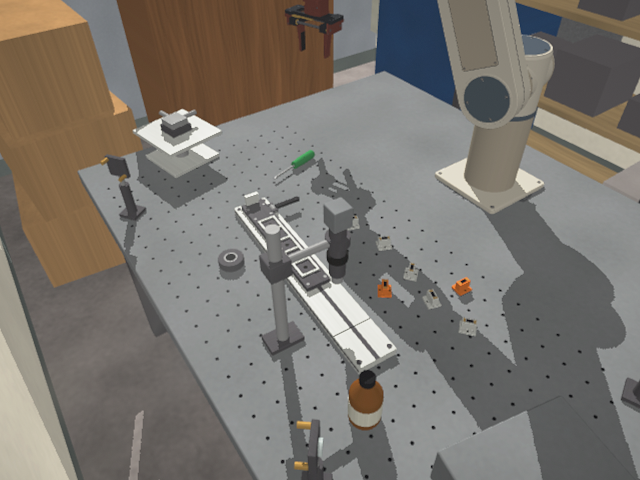

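View pics/side0.png

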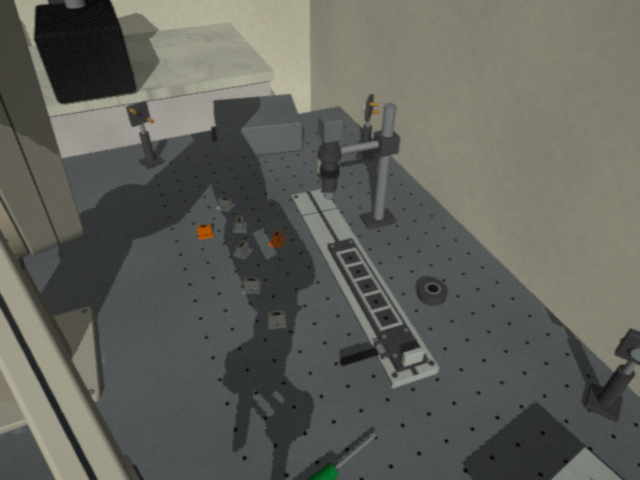

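View pics/wrist0.png

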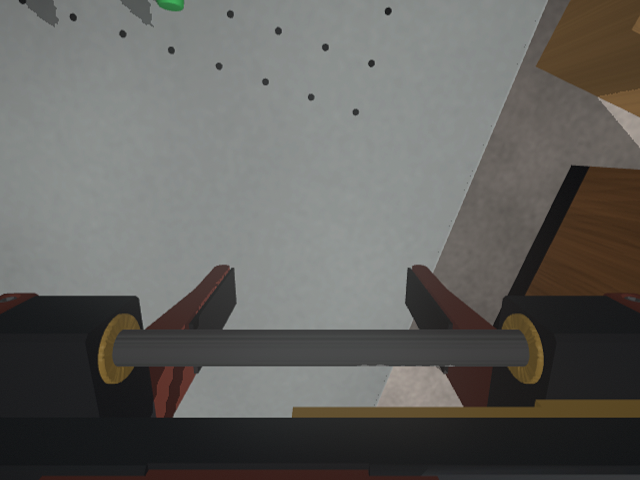

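```bash
cat > h.py <<'E'
import numpy as np, cv2
from scipy.spatial.transform import Rotation as R
from workcell import *
def cam(n,obs=None):
    c=calibration(n);K=c["intrinsics"]
    if n!="wrist":
        T=c["world_to_cam"];return K,T
    o=obs or get_obs()
    W=np.eye(4);W[:3,:3]=R.from_rotvec(o["orientation"]).as_matrix();W[:3,3]=o["ee_pos"]
    return K,np.linalg.inv(W@c["hand_eye"])
def bp(kt,uv,z):
    K,T=kt;Ti=np.linalg.inv(T);d=Ti[:3,:3]@np.linalg.inv(K)@np.array([uv[0],uv[1],1.]);o=Ti[:3,3]
    return o+d*(z-o[2])/d[2]
def pj(kt,p):
    K,T=kt;q=K@(T[:3,:3]@np.array(p,float)+T[:3,3]);return q[:2]/q[2]
E
python3 - <<'E'
from h import *
ks=cam("scene");kd=cam("side")
for p in [(355,220),(385,242),(411,271),(432,298),(468,326),(385,289),(461,286)]: print(bp(ks,p,13).round())
for p in [(277,320),(251,285),(243,250),(240,226),(226,204),(278,240),(205,231)]: print(bp(kd,p,13).round())
im=cv2.imread("pics/scene0.png");cv2.imwrite("pics/s1.png",cv2.resize(im[190:350,330:500],None,fx=4.5,fy=3.7))
im=cv2.imread("pics/side0.png");cv2.imwrite("pics/d1.png",cv2.resize(im[180:350,180:310],None,fx=4,fy=3.5))
E
```

```text
[423. -69.  13.]
[415.  40.  13.]
[430. 150.  13.]
[449. 238.  13.]
[442. 335.  13.]
[515. 159.  13.]
[372. 249.  13.]
[431. -73.  13.]
[413.  35.  13.]
[428. 146.  13.]
[446. 231.  13.]
[438. 328.  13.]
[512. 148.  13.]
[366. 244.  13.]
```

View pics/s1.png

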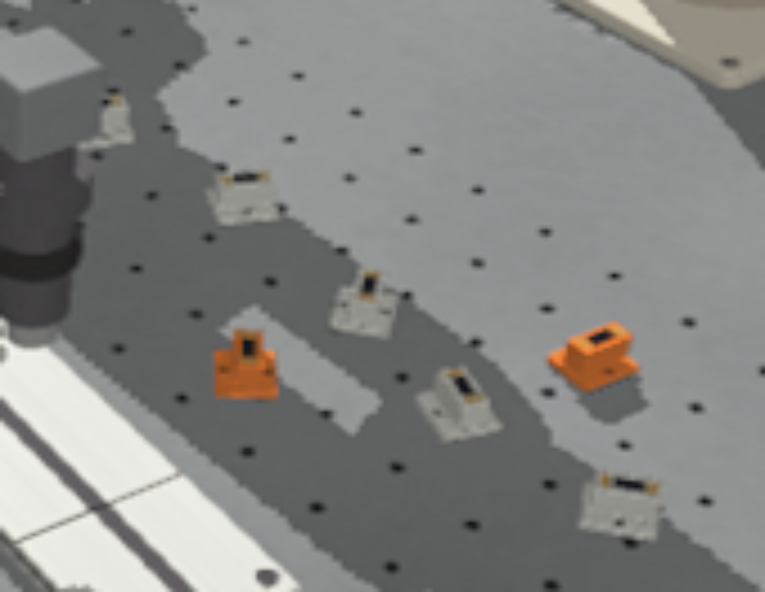

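View pics/d1.png

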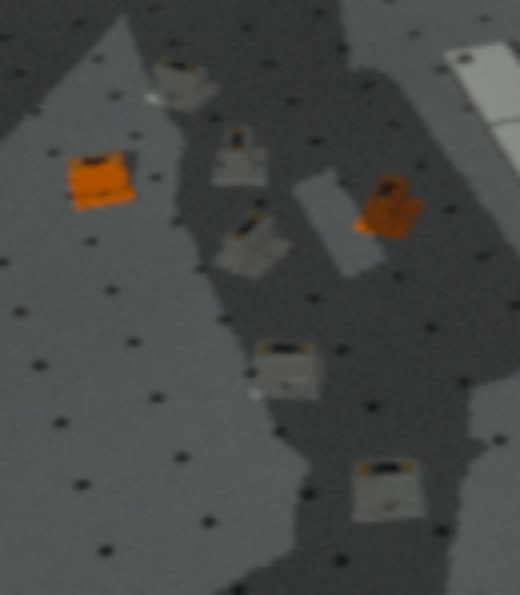

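```bash
cat >> h.py <<'E'
def az(o=None):
    o=o or get_obs();x=R.from_rotvec(o["orientation"]).as_matrix()[:,0];return np.degrees(np.arctan2(x[1],x[0]))
def go(x,y,z,a=None):
    o=get_obs();M=R.from_rotvec(o["orientation"]).as_matrix()
    d=M.T@(np.array([x,y,z])-o["ee_pos"])/1000
    roll=0 if a is None else -np.radians((a-az(o)+180)%360-180)
    n=max(np.linalg.norm(d)*1000/41.7,abs(np.degrees(roll))/7.16)
    print("t",round(o["t"],2),"pos",o["ee_pos"].round(1),"az",round(az(o),1),"q6",round(o["qpos"][5],2),"w",round(o["width"],1),"F",o["ft_force"].round(1),"-> d",d.round(4),"roll",round(roll,4),"rows",round(n,1))
E
python3 -c "
from h import *
go(450,60,300,97)"
```

```text
t 0.9 pos [ 187.6 -596.2  236.7] az 17.5 q6 -0.02 w 87.8 F [ 0.3 -0.1 -0.9] -> d [ 0.4472 -0.5472 -0.0633] roll -1.3882 rows 17.0
```

Call:
move_arm:
  deltas:
    - [0,0.447,-0.547,-0.063,-1.388]
    - [0,0.447,-0.547,-0.063,-1.388]
    - [0,0.447,-0.547,-0.063,-1.388]
    - [0,0.447,-0.547,-0.063,-1.388]
    - [0,0.447,-0.547,-0.063,-1.388]

```text
t: 1.32
ee_pos: [264.8, -401.7, 255.3]
orientation: [2.804, 1.416, 0.0]
ft_force: [0.6, -0.2, 0.4]
width: 87.6
```

```bash
python3 -c "
from h import *
go(450,60,300,97)"
```

```text
t 1.32 pos [ 264.8 -401.7  255.3] az 53.6 q6 -0.38 w 87.6 F [ 0.6 -0.2  0.4] -> d [ 0.4815 -0.1251 -0.0447] roll -0.7577 rows 12.0
```

Call:
move_arm:
  deltas:
    - [0,0.481,-0.125,-0.045,-0.758]
    - [0,0.481,-0.125,-0.045,-0.758]
    - [0,0.481,-0.125,-0.045,-0.758]
    - [0,0.481,-0.125,-0.045,-0.758]
    - [0,0.481,-0.125,-0.045,-0.758]

```text
t: 1.73
ee_pos: [343.2, -209.6, 274.5]
orientation: [2.232, 2.209, 0.0]
ft_force: [1.4, -0.0, -0.3]
width: 87.6
```

```bash
python3 -c "
from h import *
go(450,60,300,97)"
```

```text
t 1.73 pos [ 343.2 -209.6  274.5] az 89.4 q6 -0.57 w 87.6 F [ 1.4 -0.  -0.3] -> d [ 0.2706  0.1041 -0.0256] roll -0.1326 rows 7.0
```

Call:
move_arm:
  deltas:
    - [0,0.271,0.104,-0.026,-0.133]
    - [0,0.271,0.104,-0.026,-0.133]
    - [0,0.271,0.104,-0.026,-0.133]
    - [0,0.271,0.104,-0.026,-0.133]
    - [0,0.271,0.104,-0.026,-0.133]

```text
t: 2.15
ee_pos: [420.7, -16.7, 293.2]
orientation: [2.087, 2.347, 0.001]
ft_force: [0.7, -0.7, -0.9]
width: 87.9
```

```bash
python3 -c "
from h import *
go(450,60,300,97)
o=get_obs();im=get_image('wrist');cv2.imwrite('pics/w1.png',im)
for k in ('mount_a_mid','tray','bay1','bay3','bay5','lever_grip','nose','line','push','lens'):
  for n in ('wrist',)+(() if k=='mount_a_mid' else ('scene','side')):
    if n!='wrist' and k=='tray': get_image(n)
    for r in place_of(n,k): print(n,k,[round(float(v)) for v in r['location']],round(r['conf'],2))
"
```

```text
t 2.15 pos [420.7 -16.7 293.2] az 96.7 q6 -0.18 w 87.9 F [ 0.7 -0.7 -0.9] -> d [ 0.0727  0.0381 -0.0068] roll -0.0051 rows 2.0
wrist mount_a_mid [432, -70, 10] 0.93
wrist tray [622, -101, 30] 0.93
scene tray [621, -102, 28] 0.74
side tray [626, -99, 28] 0.61
wrist bay1 [622, -122, 29] 0.93
wrist bay1 [630, -34, 31] 0.83
wrist bay1 [633, 13, 26] 0.81
wrist bay1 [624, -76, 27] 0.62
wrist bay1 [638, 142, 109] 0.61
scene bay1 [633, -28, 30] 0.97
scene bay1 [623, -75, 29] 0.87
scene bay1 [622, -119, 29] 0.72
scene bay1 [620, -162, 30] 0.66
scene bay1 [630, 13, 27] 0.57
scene bay1 [642, 209, 20] 0.49
side bay1 [623, -78, 33] 0.98
side bay1 [627, -30, 28] 0.78
side bay1 [628, 13, 32] 0.71
side bay1 [624, -166, 33] 0.71
side bay1 [626, -120, 31] 0.59
side bay1 [642, 143, 108] 0.2
wrist bay3 [622, -122, 29] 0.93
wrist bay3 [630, -34, 31] 0.83
wrist bay3 [633, 13, 26] 0.81
wrist bay3 [624, -76, 27] 0.62
wrist bay3 [638, 142, 109] 0.61
scene bay3 [633, -28, 30] 0.97
scene bay3 [623, -75, 29] 0.87
scene bay3 [622, -119, 29] 0.72
scene bay3 [620, -162, 30] 0.66
scene bay3 [630, 13, 27] 0.57
scene
[... 603 characters left out ...]
] 0.78
side bay5 [628, 13, 32] 0.71
side bay5 [624, -166, 33] 0.71
side bay5 [626, -120, 31] 0.59
side bay5 [642, 143, 108] 0.2
scene lever_grip [525, -219, 25] 0.62
side lever_grip [522, -222, 23] 0.57
side lever_grip [629, -99, 30] 0.41
wrist nose [637, 70, 18] 0.68
scene nose [634, 72, 20] 0.62
side nose [634, 71, 21] 0.84
wrist line [640, 206, 20] 0.69
scene line [644, 204, 16] 0.85
side line [640, 201, 18] 0.72
wrist push [614, -277, 49] 0.66
scene push [738, 356, -2] 0.68
scene push [614, -270, 42] 0.66
scene push [438, -72, 9] 0.36
side push [617, -274, 47] 0.73
wrist lens [639, 143, 106] 0.86
scene lens [638, 146, 105] 0.62
scene lens [414, 35, 10] 0.42
side lens [640, 145, 106] 0.75
```

View pics/w1.png

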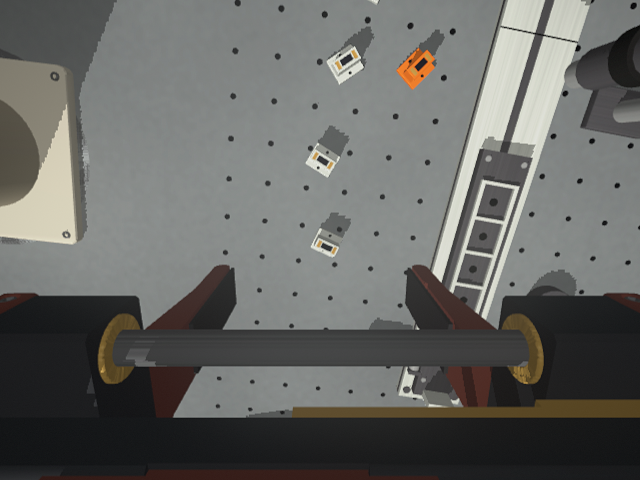

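```bash
python3 - <<'E'
from h import *
o=get_obs();kt=cam('wrist')
for uv in [(326,241),(323,160),(346,63),(374,0)]: print(bp(kt,uv,20).round())
# rail edges: print project of tray/line points
for p in [(630.5,13,30),(628,-31,30),(625.6,-75,30),(641,204,18),(634.5,71.5,18)]: print(p,pj(kt,p).round())
im=cv2.imread('pics/w1.png')
cv2.imwrite('pics/w1a.png',cv2.resize(im[20:280,280:380],None,fx=4,fy=4)[:,:][0:600] if 0 else cv2.resize(im[30:270,280:400],None,fx=2.5,fy=2.5,interpolation=cv2.INTER_CUBIC))
cv2.imwrite('pics/w1b.png',cv2.resize(im[10:310,430:600],None,fx=2,fy=2,interpolation=cv2.INTER_CUBIC))
E
```

```text
[432. -65.  20.]
[417.  36.  20.]
[430. 145.  20.]
[451. 210.  20.]
(630.5, 13, 30) [496. 200.]
(628, -31, 30) [485. 235.]
(625.6, -75, 30) [475. 268.]
(641, 204, 18) [542.  30.]
(634.5, 71.5, 18) [506. 151.]
```

View pics/w1a.png

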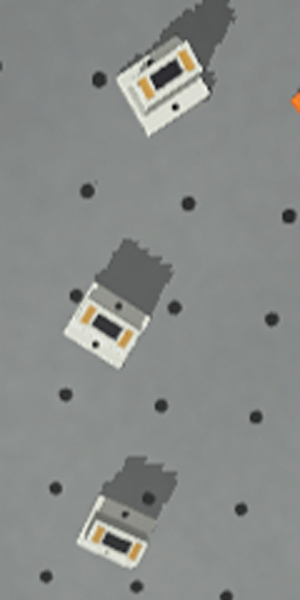

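View pics/w1b.png

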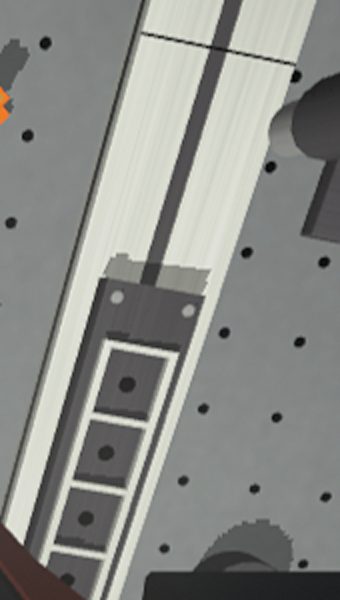

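```bash
cat >> h.py <<'E'
def mounts(im,kt,z=26,verbose=0):
    hsv=cv2.cvtColor(im,cv2.COLOR_BGR2HSV)
    m=cv2.inRange(hsv,(8,90,110),(30,255,255))
    n,l,s,c=cv2.connectedComponentsWithStats(m,connectivity=8)
    pts=[(c[i],s[i][4]) for i in range(1,n) if 5<s[i][4]<900 and c[i][1]<400]
    if verbose: print([(p.round(1).tolist(),int(a)) for p,a in pts])
    out=[]
    for i in range(len(pts)):
        for j in range(i):
            P=bp(kt,pts[i][0],z);Q=bp(kt,pts[j][0],z);d=np.linalg.norm(P-Q)
            if 14<d<30:
                mid=(pts[i][0]+pts[j][0])/2
                b=im[int(round(mid[1])),int(round(mid[0]))].mean()
                v=P-Q;a=np.degrees(np.arctan2(v[1],v[0]))%180
                out.append((((P+Q)/2).round(1),round(a,1),round(d,1),mid.round(),round(b)))
    return out
E
python3 - <<'E'
from h import *
im=cv2.imread('pics/w1.png');kt=cam('wrist')
for m in mounts(im,kt,verbose=1):print(m)
for uv in [(493.5,202),(483,236.5),(473,269)]: print(bp(kt,uv,30).round(1))
E
```

```text
[([415.7, 67.6], 837), ([354.1, 53.6], 29), ([338.1, 64.9], 29), ([315.0, 155.4], 20), ([329.7, 165.2], 20), ([318.9, 243.6], 17), ([333.5, 250.5], 16), ([102.4, 357.3], 238), ([533.5, 330.2], 10), ([538.8, 357.6], 208), ([521.3, 373.5], 196)]
(array([429. , 147.3,  26. ]), np.float64(39.6), np.float64(20.9), array([346.,  59.]), 48)
(array([415.8,  35.4,  26. ]), np.float64(153.6), np.float64(21.0), array([322., 160.]), 56)
(array([433.3, -71.2,  26. ]), np.float64(160.7), np.float64(20.7), array([326., 247.]), 55)
[628.6  10.5  30. ]
[626.2 -33.5  30. ]
[623.6 -77.2  30. ]
```

```bash
python3 -c "
from h import *
go(433,-71,120,160.7)"
```

```text
t 3.7 pos [420.3 -18.8 292.5] az 96.7 q6 -0.19 w 87.8 F [-0.4 -0.5 -0.2] -> d [-0.0533  0.0065  0.1725] roll -1.1169 rows 8.9
```

Call:
move_arm:
  deltas:
    - [0,-0.053,0.0065,0.1725,-1.117]
    - [0,-0.053,0.0065,0.1725,-1.117]
    - [0,-0.053,0.0065,0.1725,-1.117]
    - [0,-0.053,0.0065,0.1725,-1.117]
    - [0,-0.053,0.0065,0.1725,-1.117]

```text
t: 4.12
ee_pos: [430.7, -71.3, 115.8]
orientation: [-1.255, -2.874, 0.002]
ft_force: [-1.0, 1.0, -0.7]
width: 87.9
```

```bash
python3 -c "
from h import *
go(433,-71,120,160.7)"
```

```text
t 4.12 pos [430.7 -71.3 115.8] az 132.8 q6 -0.94 w 87.9 F [-1.   1.  -0.7] -> d [-0.0014  0.0019 -0.0042] roll -0.4863 rows 3.9
```

Call:
move_arm:
  deltas:
    - [0,-0.0014,0.002,0,-0.486]
    - [0,-0.0014,0.002,0,-0.486]
    - [0,-0.0014,0.002,0,-0.486]
    - [0,-0.0014,0.002,0,-0.486]
    - [0,-0.0014,0.002,0,-0.486]

```text
t: 4.53
ee_pos: [435.5, -70.5, 119.9]
orientation: [-0.53, -3.096, 0.0]
ft_force: [-0.3, -0.1, -0.2]
width: 88.0
```

```bash
python3 -c "
from h import *
kt=cam('wrist');im=get_image('wrist');cv2.imwrite('pics/w2.png',im)
for m in mounts(im,kt): print(m)
go(433,-71,22,160.7)"
```

```text
(array([429.5, 149.1,  26. ]), np.float64(39.4), np.float64(20.9), array([622., 133.]), 21)
(array([416.3,  37.3,  26. ]), np.float64(154.9), np.float64(21.0), array([457., 170.]), 47)
(array([433.8, -68.9,  26. ]), np.float64(161.7), np.float64(20.7), array([322., 241.]), 58)
t 4.58 pos [435.5 -70.4 120. ] az 160.2 q6 -1.41 w 88.0 F [-0.5 -0.2 -0.2] -> d [ 0.0022 -0.0014  0.098 ] roll -0.0082 rows 2.4
```

View pics/w2.png

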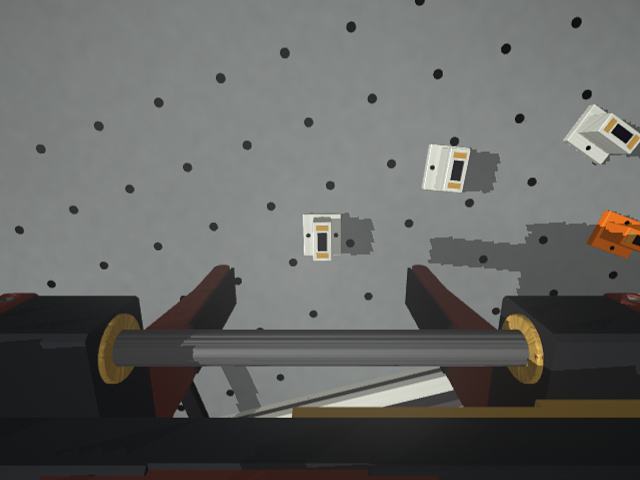

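```bash
python3 -c "
from h import *
go(433.8,-69,22,161.7)"
```

```text
t 4.58 pos [435.5 -70.4 120. ] az 160.2 q6 -1.41 w 88.0 F [-0.5 -0.2 -0.2] -> d [0.0021 0.0008 0.098 ] roll -0.0256 rows 2.4
```

Call:
move_arm:
  deltas:
    - [0,0.002,0.0008,0.041,-0.026]
    - [0,0.002,0.0008,0.075,-0.026]
    - [0,0.002,0.0008,0.092,-0.026]
    - [0,0.002,0.0008,0.098,-0.026]
    - [0,0.002,0.0008,0.098,-0.026]

```text
t: 5.0
ee_pos: [432.9, -68.8, 20.9]
orientation: [-0.499, -3.099, -0.0]
ft_force: [0.0, 0.9, 0.1]
width: 87.8
```

```bash
python3 -c "
from h import *
kt=cam('wrist');im=get_image('wrist');cv2.imwrite('pics/w3.png',im[180:420,180:460])
for m in mounts(im,kt): print(m)
go(433.8,-69,22,161.7)"
```

```text
(array([416.1,  37.2,  26. ]), np.float64(154.8), np.float64(20.9), array([547., 196.]), 37)
(array([433.5, -68.8,  26. ]), np.float64(161.6), np.float64(20.9), array([321., 305.]), 45)
t 5.05 pos [433.7 -68.9  21.9] az 161.7 q6 -1.44 w 88.1 F [-0.3  0.5 -0.5] -> d [-0.0001 -0.     -0.0001] roll 0.0007 rows 0.0
```

View pics/w3.png

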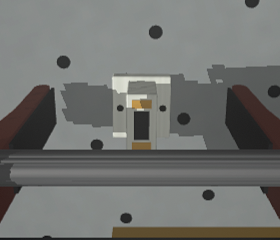

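Call:
move_arm:
  deltas:
    - [255,0,0,0,0]
    - [255,0,0,0,0]
    - [255,0,0,0,0]
    - [255,0,0,0,0]
    - [255,0,0,0,0]

```text
t: 5.47
ee_pos: [434.2, -69.0, 22.7]
orientation: [0.496, 3.101, -0.0]
ft_force: [0.0, -0.3, 0.2]
width: 58.0
```

Call:
move_arm:
  deltas:
    - [255,0,0,0,0]
    - [255,0,0,0,0]

```text
t: 5.63
ee_pos: [433.9, -69.0, 22.3]
orientation: [0.496, 3.102, -0.0]
ft_force: [0.2, -0.1, -0.8]
width: 44.5
```

Call:
move_arm:
  deltas:
    - [255,0,0,0,0]
    - [255,0,0,0,0]
    - [255,0,0,0,0]
    - [255,0,0,0,0]
    - [255,0,0,0,0]

```text
t: 6.05
ee_pos: [433.7, -68.9, 22.0]
orientation: [-0.496, -3.102, -0.0]
ft_force: [0.2, -0.7, -0.5]
width: 13.5
```

```bash
python3 -c "
from h import *
go(433.8,-69,150)
go(620.5,-163,150,86.7)"
```

```text
t 6.05 pos [433.7 -68.9  22. ] az 161.8 q6 -1.44 w 13.5 F [ 0.2 -0.7 -0.5] -> d [-1.00e-04 -0.00e+00 -1.28e-01] roll 0 rows 3.1
t 6.05 pos [433.7 -68.9  22. ] az 161.8 q6 -1.44 w 13.5 F [ 0.2 -0.7 -0.5] -> d [-0.2068 -0.0312 -0.128 ] roll 1.3116 rows 10.5
```

Gripped. Lift, then travel.

Call:
move_arm:
  deltas:
    - [255,0,0,-0.03,0]
    - [255,0,0,-0.07,0]
    - [255,-0.02,-0.003,-0.11,0.125]
    - [255,-0.06,-0.009,-0.128,0.25]
    - [255,-0.1,-0.015,-0.128,0.375]

```text
t: 6.47
ee_pos: [523.0, -113.3, 154.5]
orientation: [1.071, 2.947, 0.001]
ft_force: [2.1, -0.5, -0.6]
width: 13.7
```

```bash
python3 -c "
from h import *
go(620.5,-163,130,86.7)"
```

```text
t 6.47 pos [ 523.  -113.3  154.5] az 140.1 q6 -1.11 w 13.7 F [ 2.1 -0.5 -0.6] -> d [-0.1065  0.0244  0.0251] roll 0.9313 rows 7.5
```

Call:
move_arm:
  deltas:
    - [255,-0.1065,0.0244,0.025,0.931]
    - [255,-0.1065,0.0244,0.025,0.931]
    - [255,-0.1065,0.0244,0.025,0.931]
    - [255,-0.1065,0.0244,0.025,0.931]
    - [255,-0.1065,0.0244,0.025,0.931]

```text
t: 6.88
ee_pos: [619.4, -162.8, 123.6]
orientation: [-1.93, -2.477, 0.001]
ft_force: [-0.2, -0.1, -0.2]
width: 13.7
```

```bash
python3 -c "
from h import *
go(620.5,-163,130,86.7)"
```

```text
t 6.88 pos [ 619.4 -162.8  123.6] az 104.2 q6 -0.52 w 13.7 F [-0.2 -0.1 -0.2] -> d [-0.0005  0.001  -0.0064] roll 0.3046 rows 2.4
```

Call:
move_arm:
  deltas:
    - [255,0,0.001,0,0.305]
    - [255,0,0.001,0,0.305]
    - [255,0,0.001,0,0.305]
    - [255,0,0.001,0,0.305]

```text
t: 7.22
ee_pos: [619.3, -161.7, 124.4]
orientation: [-2.279, -2.161, 0.001]
ft_force: [0.6, 0.1, -0.7]
width: 13.7
```

```bash
python3 -c "
from h import *
kt=cam('wrist');im=get_image('wrist');cv2.imwrite('pics/w4.png',im)
for m in mounts(im,kt,z=130+4): print(m)
for b in [(628.6,10.5),(626.2,-33.5),(623.6,-77.2),(621.1,-121.2),(618.6,-165.2)]: print(pj(kt,b+(30,)).round())
go(620.5,-163,130,86.7)"
```

```text
(array([ 618.5, -159.5,  134. ]), np.float64(86.9), np.float64(20.0), array([320., 302.]), 53)
(array([ 608.9, -176. ,  134. ]), np.float64(36.0), np.float64(22.4), array([301., 337.]), 70)
(array([ 626.4, -177. ,  134. ]), np.float64(138.1), np.float64(22.7), array([339., 337.]), 71)
(array([ 625.2, -182.4,  134. ]), np.float64(119.3), np.float64(29.7), array([337., 347.]), 73)
[322. -27.]
[322.  52.]
[321. 123.]
[321. 188.]
[321. 248.]
t 7.27 pos [ 619.3 -161.6  124.5] az 87.2 q6 -0.22 w 13.9 F [-0.1  1.2  0. ] -> d [-0.0013  0.0013 -0.0055] roll 0.008 rows 0.1
```

View pics/w4.png

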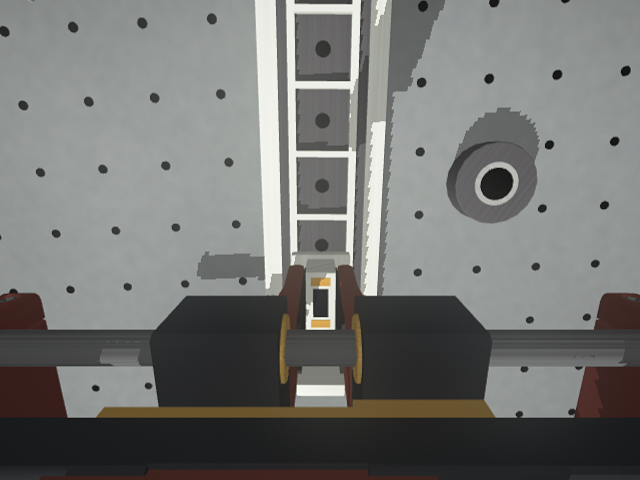

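```bash
python3 -c "
from h import *
kt=cam('wrist');im=cv2.imread('pics/w4.png')
print(mounts(im,kt,z=128.5)[0])
P=[bp(kt,uv,30) for uv in [(323,49),(322.3,121),(322,186),(321.3,244.5)]]
for p in P: print(p.round(1))
"
```

```text
(array([ 618.4, -162.1,  128.5]), np.float64(87.1), np.float64(20.8), array([320., 302.]), 53)
[626.8 -31.7  30. ]
[624.2 -75.7  30. ]
[ 621.8 -119.5   30. ]
[ 619.2 -162.6   30. ]
```

```bash
python3 -c "
from h import *
go(620,-163,53,86.7)"
```

```text
t 7.27 pos [ 619.3 -161.6  124.5] az 87.2 q6 -0.22 w 13.9 F [-0.1  1.2  0. ] -> d [-0.0013  0.0008  0.0715] roll 0.008 rows 1.7
```

Call:
move_arm:
  deltas:
    - [255,-0.0013,0.0008,0.035,0.008]
    - [255,-0.0013,0.0008,0.055,0.008]
    - [255,-0.0013,0.0008,0.065,0.008]
    - [255,-0.0013,0.0008,0.0705,0.008]
    - [255,-0.0013,0.0008,0.0705,0.008]

```text
t: 7.68
ee_pos: [619.8, -162.9, 53.4]
orientation: [-2.284, -2.155, 0.001]
ft_force: [-0.8, 0.3, -0.4]
width: 13.7
```

```bash
python3 -c "
from h import *
kt=cam('wrist');im=get_image('wrist');cv2.imwrite('pics/w5.png',cv2.resize(im[180:420,180:460],None,fx=2,fy=2))
go(620,-163,53,86.7)"
```

```text
t 7.73 pos [ 620.5 -163.1   54.5] az 86.7 q6 -0.22 w 13.9 F [0.9 0.2 0.3] -> d [ 0.     -0.0005  0.0015] roll -0.0006 rows 0.0
```

View pics/w5.png

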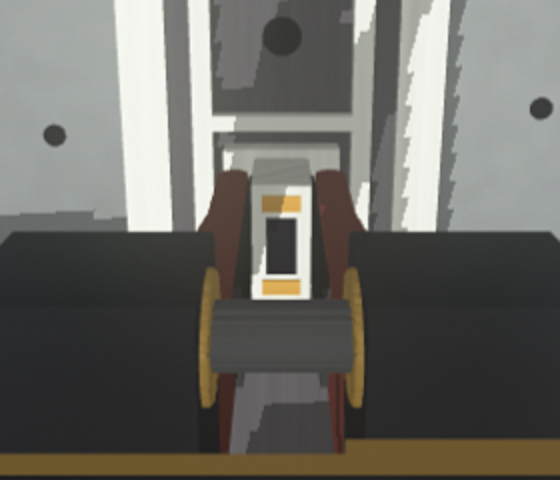

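Call:
move_arm:
  deltas:
    - [255,0,0,0.002,0]
    - [255,0,0,0.002,0]
    - [140,0,0,0.002,0]
    - [140,0,0,0.002,0]
    - [140,0,0,0.002,0]

```text
t: 8.15
ee_pos: [620.7, -163.2, 53.0]
orientation: [2.285, 2.154, 0.001]
ft_force: [0.8, -0.0, 0.5]
width: 30.4
```

Call:
move_arm:
  deltas:
    - [140,0,0,0,0]
    - [140,0,0,-0.04,0]
    - [140,0,0,-0.08,0]
    - [140,0,0,-0.12,0]
    - [140,0,0,-0.12,0]

```text
t: 8.57
ee_pos: [624.9, -164.3, 180.7]
orientation: [2.278, 2.148, 0.01]
ft_force: [0.9, -0.2, 0.3]
width: 39.8
```

```bash
python3 -c "
from h import *
kt=cam('wrist');im=get_image('wrist');cv2.imwrite('pics/w6.png',im)
for m in mounts(im,kt,z=56): print(m)
go(416.2,37.2,120,154.9)"
```

```text
(array([ 620.5, -164.1,   56. ]), np.float64(86.3), np.float64(21.3), array([314., 233.]), 75)
(array([ 706.5, -291.1,   56. ]), np.float64(71.2), np.float64(22.9), array([416., 361.]), 71)
t 8.62 pos [ 623.3 -163.9  177.4] az 86.6 q6 -0.22 w 39.8 F [-0.4 -0.1 -0.3] -> d [ 0.1886 -0.2191  0.0551] roll -1.1917 rows 9.5
```

View pics/w6.png

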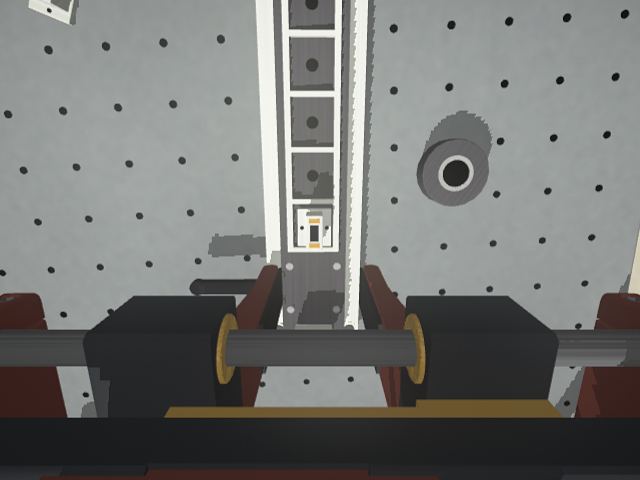

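Call:
move_arm:
  deltas:
    - [140,0.189,-0.219,0.055,-1.19]
    - [140,0.189,-0.219,0.055,-1.19]
    - [140,0.189,-0.219,0.055,-1.19]
    - [140,0.189,-0.219,0.055,-1.19]
    - [140,0.189,-0.219,0.055,-1.19]

```text
t: 9.03
ee_pos: [471.1, -19.5, 132.3]
orientation: [-1.504, -2.756, 0.001]
ft_force: [0.4, 0.5, -0.6]
width: 39.5
```

```bash
python3 -c "
from h import *
go(416.2,37.2,120,154.9)"
```

```text
t 9.03 pos [471.1 -19.5 132.3] az 122.7 q6 -0.64 w 39.5 F [ 0.4  0.5 -0.6] -> d [ 0.0774 -0.0155  0.0124] roll -0.5612 rows 4.5
```

Call:
move_arm:
  deltas:
    - [140,0.077,-0.0155,0.012,-0.561]
    - [140,0.077,-0.0155,0.012,-0.561]
    - [140,0.077,-0.0155,0.012,-0.561]
    - [140,0.077,-0.0155,0.012,-0.561]
    - [140,0.077,-0.0155,0.012,-0.561]

```text
t: 9.45
ee_pos: [417.9, 36.8, 120.7]
orientation: [-0.679, -3.066, 0.001]
ft_force: [-0.2, 1.1, 0.7]
width: 39.1
```

```bash
cat >> h.py <<'E'
def look(n,z=26,save=None):
    kt=cam('wrist');im=get_image('wrist');cv2.imwrite(f'pics/{n}.png',im)
    for m in mounts(im,kt,z): print(m[0][:2],m[1],m[2],m[3])
E
python3 -c "
from h import *
look('w7')
go(416.2,37.2,22,154.9)"
```

```text
[448.5 236.7] 70.8 21.0 [598. 166.]
[429.4 149.5] 39.7 20.9 [471. 194.]
[416.3  37.6] 154.7 21.1 [321. 242.]
[536.   65.8] 147.0 24.2 [415. 357.]
t 9.5 pos [418.2  36.6 120.8] az 155.0 q6 -1.08 w 39.3 F [ 0.3  0.5 -1.2] -> d [ 0.0019 -0.0002  0.0988] roll 0.0026 rows 2.4
```

View pics/w7.png

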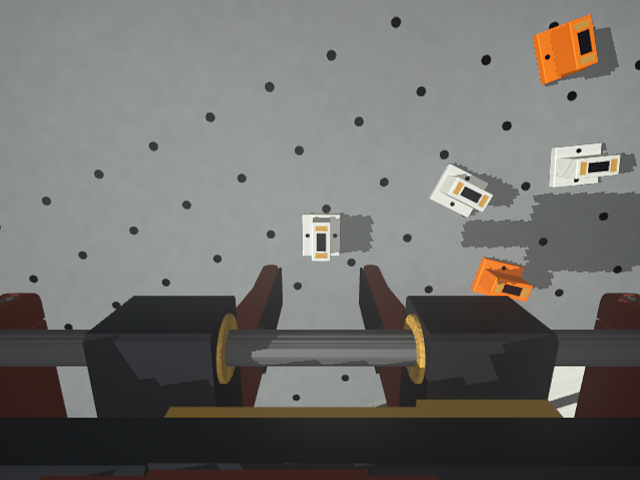

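Call:
move_arm:
  deltas:
    - [140,0.002,0,0.04,0.003]
    - [140,0.002,0,0.075,0.003]
    - [140,0.002,0,0.092,0.003]
    - [140,0.002,0,0.0985,0.003]
    - [140,0.002,0,0.0985,0.003]

```text
t: 9.92
ee_pos: [415.9, 36.9, 21.4]
orientation: [-0.697, -3.059, 0.002]
ft_force: [0.1, 0.9, 1.1]
width: 39.4
```

```bash
python3 -c "
from h import *
look('w8')
go(416.2,37.5,22,154.9)"
```

```text
[429.2 149.5] 39.4 21.0 [570. 225.]
[411.7 -10.2] 131.2 18.9 [227. 336.]
[416.   37.8] 155.0 20.9 [323. 303.]
[417.3 -10.9] 146.4 28.3 [231. 345.]
[460.8  65.2] 146.4 14.1 [415. 357.]
[487.9 136.7] 161.3 24.2 [577. 345.]
t 9.97 pos [416.7  37.   22.4] az 154.3 q6 -1.06 w 39.9 F [ 0.4  0.  -0.4] -> d [0.0007 0.0002 0.0004] roll -0.0097 rows 0.1
```

Call:
move_arm:
  deltas:
    - [255,0.0006,0.0003,0.0004,-0.01]
    - [255,0.0006,0.0003,0.0004,-0.01]
    - [255,0.0006,0.0003,0.0004,-0.01]
    - [255,0.0006,0.0003,0.0004,-0.01]
    - [255,0.0006,0.0003,0.0004,-0.01]

```text
t: 10.38
ee_pos: [417.6, 37.7, 23.4]
orientation: [0.681, 3.065, 0.001]
ft_force: [-0.9, 0.7, 7.8]
width: 13.8
```

```bash
python3 -c "
from h import *
go(622.5,-118.8,120,86.7)"
```

```text
t 10.38 pos [417.6  37.7  23.4] az 155.0 q6 -1.07 w 13.8 F [-0.9  0.7  7.8] -> d [-0.252  -0.055  -0.0963] roll 1.1914 rows 9.5
```

Call:
move_arm:
  deltas:
    - [255,0,0,0,0]
    - [255,0,0,-0.04,0]
    - [255,0,0,-0.08,0]
    - [255,-0.036,-0.008,-0.1,0.12]
    - [255,-0.076,-0.017,-0.1,0.24]

```text
t: 10.8
ee_pos: [480.1, -9.6, 126.9]
orientation: [1.045, 2.957, 0.003]
ft_force: [2.7, -0.0, -0.5]
width: 13.8
```

```bash
python3 -c "
from h import *
go(622.5,-118.8,120,86.7)"
```

```text
t 10.8 pos [480.1  -9.6 126.9] az 141.1 q6 -0.94 w 13.8 F [ 2.7 -0.  -0.5] -> d [-0.1793  0.0045  0.0077] roll 0.949 rows 7.6
```

Call:
move_arm:
  deltas:
    - [255,-0.179,0.0045,0.005,0.949]
    - [255,-0.179,0.0045,0.005,0.949]
    - [255,-0.179,0.0045,0.005,0.949]
    - [255,-0.179,0.0045,0.005,0.949]
    - [255,-0.179,0.0045,0.005,0.949]

```text
t: 11.22
ee_pos: [625.7, -122.2, 118.4]
orientation: [1.911, 2.488, 0.003]
ft_force: [-0.0, 0.4, 0.1]
width: 13.9
```

```bash
python3 -c "
from h import *
go(622.5,-118.8,120,86.7)"
```

```text
t 11.22 pos [ 625.7 -122.2  118.4] az 104.9 q6 -0.47 w 13.9 F [-0.   0.4  0.1] -> d [ 0.0041 -0.0022 -0.0017] roll 0.3185 rows 2.5
```

Call:
move_arm:
  deltas:
    - [255,0.004,-0.002,0,0.318]
    - [255,0.004,-0.002,0,0.318]
    - [255,0.004,-0.002,0,0.318]
    - [255,0.004,-0.002,0,0.318]
    - [255,0.004,-0.002,0,0.318]

```text
t: 11.63
ee_pos: [617.8, -115.2, 117.6]
orientation: [-2.273, -2.169, 0.0]
ft_force: [0.2, 0.5, -0.7]
width: 13.8
```

```bash
python3 -c "
from h import *
z=get_obs()['ee_pos'][2]-22+26-1
look('w9',z)
go(622.5,-118.8,53,86.7)"
```

```text
[ 617.1 -114.1] 87.5 20.8 [320. 298.]
[ 607.1 -132.4] 39.7 24.8 [301. 335.]
[ 625.4 -133.6] 134.3 25.3 [339. 335.]
t 11.68 pos [ 617.9 -115.2  117.7] az 87.3 q6 -0.16 w 13.8 F [0.3 0.3 0. ] -> d [-0.0034  0.0048  0.0647] roll 0.011 rows 1.6
```

View pics/w9.png

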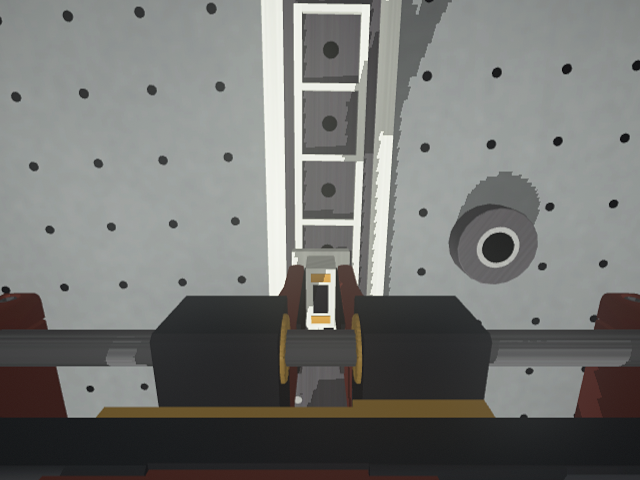

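```bash
python3 -c "
from h import *
kt=cam('wrist')
for uv in [(331,49),(329.7,123.3),(328.5,190)]: print(bp(kt,uv,30).round(1))
go(622.6,-120.5,53,86.7)"
```

```text
[629.9  12.8  30. ]
[627.3 -31.4  30. ]
[624.7 -75.2  30. ]
t 11.68 pos [ 617.9 -115.2  117.7] az 87.3 q6 -0.16 w 13.8 F [0.3 0.3 0. ] -> d [-0.0051  0.005   0.0647] roll 0.011 rows 1.6
```

Call:
move_arm:
  deltas:
    - [255,-0.005,0.0052,0.02,0.011]
    - [255,-0.005,0.0052,0.04,0.011]
    - [255,-0.005,0.0052,0.058,0.011]
    - [255,-0.005,0.0052,0.0625,0.011]
    - [255,-0.005,0.0052,0.0625,0.011]

```text
t: 12.1
ee_pos: [621.9, -120.2, 53.9]
orientation: [-2.284, -2.154, 0.002]
ft_force: [-1.3, 0.3, -1.5]
width: 14.2
```

```bash
python3 -c "
from h import *
im=get_image('wrist');cv2.imwrite('pics/w10.png',cv2.resize(im[180:420,180:460],None,fx=2,fy=2))
go(622.7,-120.4,53,86.7)"
```

```text
t 12.15 pos [ 622.8 -120.3   55. ] az 86.6 q6 -0.15 w 14.0 F [ 0.5 -0.  -0.2] -> d [-0.0001 -0.0001  0.002 ] roll -0.0014 rows 0.0
```

View pics/w10.png

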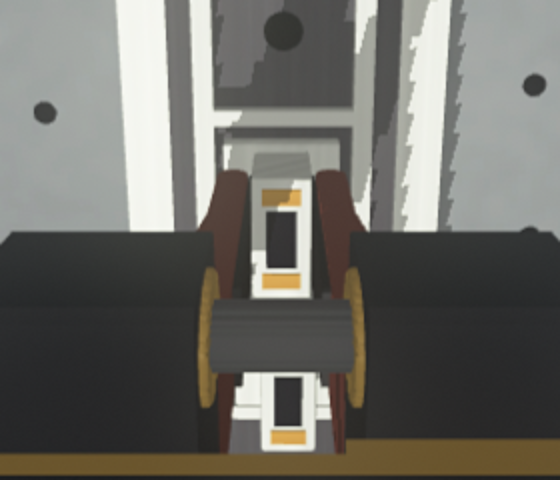

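Call:
move_arm:
  deltas:
    - [255,0,0,0.002,0]
    - [255,0,0,0.002,0]
    - [140,0,0,0.002,0]
    - [140,0,0,0.002,0]
    - [140,0,0,0.002,0]

```text
t: 12.57
ee_pos: [623.3, -120.5, 53.7]
orientation: [2.286, 2.153, 0.001]
ft_force: [0.3, 0.6, -0.2]
width: 30.5
```

Call:
move_arm:
  deltas:
    - [140,0,0,0,0]
    - [140,0,0,-0.04,0]
    - [140,0,0,-0.08,0]
    - [140,0,0,-0.1,0]
    - [140,0,0,-0.1,0]

```text
t: 12.98
ee_pos: [626.2, -121.1, 158.6]
orientation: [2.282, 2.149, 0.008]
ft_force: [1.4, -0.1, -0.4]
width: 39.6
```

```bash
python3 -c "
from h import *
look('w11',56)
go(429.3,149.5,120,39.5)"
```

```text
[ 622.9 -119.9] 87.2 21.0 [316. 239.]
[ 621.8 -142. ] 86.9 23.3 [316. 266.]
[ 620.4 -164. ] 85.9 20.9 [316. 292.]
[ 698.6 -210.8] 115.2 27.1 [414. 339.]
[ 544.1 -201.8] 62.0 26.6 [227. 340.]
[ 700.8 -232.1] 68.4 19.5 [416. 361.]
t 13.03 pos [ 624.7 -120.9  156. ] az 86.6 q6 -0.15 w 39.7 F [-0.4  0.3  0. ] -> d [ 0.2582 -0.2115  0.0346] roll 0.8214 rows 8.0
```

View pics/w11.png

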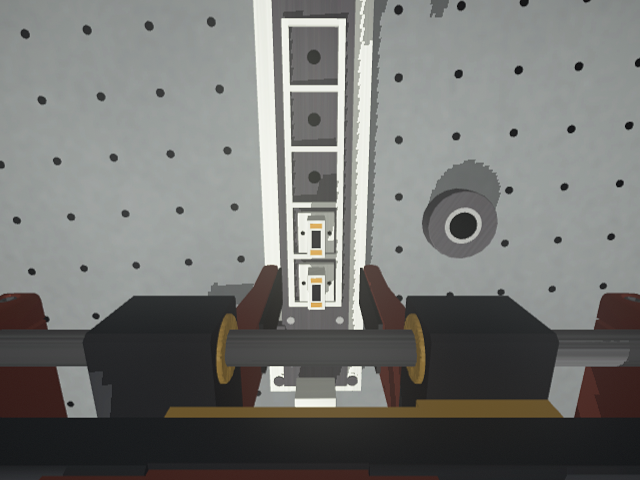

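Call:
move_arm:
  deltas:
    - [140,0.258,-0.2115,0.032,0.82]
    - [140,0.258,-0.2115,0.032,0.82]
    - [140,0.258,-0.2115,0.032,0.82]
    - [140,0.258,-0.2115,0.032,0.82]
    - [140,0.258,-0.2115,0.032,0.82]

```text
t: 13.45
ee_pos: [500.2, 46.6, 131.9]
orientation: [-2.837, -1.347, 0.004]
ft_force: [0.1, -0.1, -0.4]
width: 39.8
```

```bash
python3 -c "
from h import *
go(429.3,149.5,120,39.5)"
```

```text
t 13.45 pos [500.2  46.6 131.9] az 50.8 q6 0.75 w 39.8 F [ 0.1 -0.1 -0.4] -> d [ 0.0349 -0.12    0.012 ] roll 0.1973 rows 3.0
```

Call:
move_arm:
  deltas:
    - [140,0.0349,-0.12,0.01,0.197]
    - [140,0.0349,-0.12,0.01,0.197]
    - [140,0.0349,-0.12,0.01,0.197]
    - [140,0.0349,-0.12,0.01,0.197]
    - [140,0.0349,-0.12,0.01,0.197]

```text
t: 13.87
ee_pos: [428.8, 149.2, 122.2]
orientation: [-2.951, -1.078, 0.005]
ft_force: [-0.6, -0.7, 0.6]
width: 39.8
```

```bash
python3 -c "
from h import *
look('w12',26)
go(429.3,149.5,22,39.5)"
```

```text
[439.1 332.8] 130.0 21.1 [116.  55.]
[448.8 237.2] 71.0 21.0 [242. 141.]
[429.8 149.9] 39.1 20.8 [321. 240.]
[414.   38.6] 69.0 26.2 [414. 340.]
[299.5 143.7] 58.0 19.7 [225. 362.]
[401.   23.6] 18.8 17.4 [416. 361.]
t 13.92 pos [430.3 148.3 122.6] az 40.1 q6 1.18 w 40.0 F [-1.  -0.4  0.3] -> d [ 1.000e-04 -1.500e-03  1.006e-01] roll 0.0098 rows 2.4
```

View pics/w12.png

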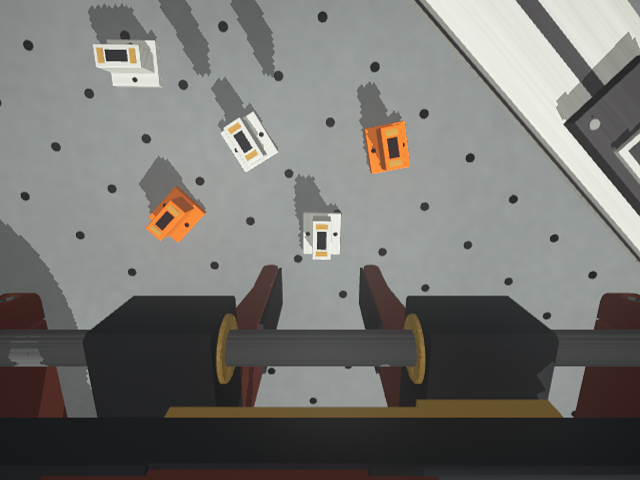

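```bash
python3 -c "
from h import *
go(429.6,149.8,22,39.2)"
```

```text
t 13.92 pos [430.3 148.3 122.6] az 40.1 q6 1.18 w 40.0 F [-1.  -0.4  0.3] -> d [ 0.0005 -0.0015  0.1006] roll 0.015 rows 2.4
```

Call:
move_arm:
  deltas:
    - [140,0.0005,-0.0015,0.04,0.015]
    - [140,0.0005,-0.0015,0.075,0.015]
    - [140,0.0005,-0.0015,0.093,0.015]
    - [140,0.0005,-0.0015,0.1,0.015]
    - [140,0.0005,-0.0015,0.1,0.015]

```text
t: 14.33
ee_pos: [430.3, 148.0, 21.7]
orientation: [-2.962, -1.047, 0.005]
ft_force: [-0.1, 0.6, -0.2]
width: 39.5
```

```bash
python3 -c "
from h import *
look('w13')
go(429.6,149.8,22,39.2)"
```

```text
[448.9 237.1] 71.0 20.9 [179. 141.]
[387.6 170.8] 17.9 16.6 [227. 337.]
[429.8 150. ] 39.4 21.1 [317. 299.]
t 14.38 pos [431.1 148.4  22.9] az 39.0 q6 1.2 w 39.6 F [ 0.  -0.1  0.6] -> d [-0.0003 -0.002   0.0009] roll -0.0044 rows 0.1
```

Call:
move_arm:
  deltas:
    - [140,-0.0002,-0.002,0.0008,-0.004]
    - [255,-0.0002,-0.002,0.0008,-0.004]
    - [255,-0.0002,-0.002,0.0008,-0.004]
    - [255,-0.0002,-0.002,0.0008,-0.004]
    - [255,-0.0002,-0.002,0.0008,-0.004]

```text
t: 14.8
ee_pos: [429.7, 151.0, 23.3]
orientation: [2.959, 1.056, 0.002]
ft_force: [0.1, -0.5, 1.0]
width: 16.6
```

Call:
move_arm:
  deltas:
    - [255,0,0,0,0]
    - [255,0,0,0,0]

```text
t: 14.97
ee_pos: [429.7, 151.0, 23.2]
orientation: [2.959, 1.056, 0.002]
ft_force: [0.1, 0.2, 7.3]
width: 14.0
```

```bash
python3 -c "
from h import *
look('w13b')
go(624.6,-75.3,120,86.7)"
```

```text
[448.9 237.2] 71.0 20.9 [189. 144.]
[428.8 151.1] 39.7 20.9 [320. 300.]
[409.6 146.9] 167.4 23.0 [302. 334.]
[421.  132.9] 91.1 23.0 [339. 334.]
t 15.02 pos [429.7 151.   23.2] az 39.3 q6 1.2 w 13.5 F [-0.4 -1.   7.1] -> d [ 0.0076  0.2986 -0.0966] roll -0.8276 rows 7.5
```

Call:
move_arm:
  deltas:
    - [255,0,0,-0.04,0]
    - [255,0,0,-0.08,0]
    - [255,0,0.02,-0.098,-0.12]
    - [255,0.001,0.06,-0.098,-0.24]
    - [255,0.002,0.1,-0.098,-0.36]

```text
t: 15.43
ee_pos: [492.8, 77.9, 122.5]
orientation: [2.724, 1.563, 0.005]
ft_force: [1.2, 2.2, -0.6]
width: 13.5
```

```bash
python3 -c "
from h import *
go(624.6,-75.3,120,86.7)"
```

```text
t 15.43 pos [492.8  77.9 122.5] az 59.7 q6 0.66 w 13.5 F [ 1.2  2.2 -0.6] -> d [-0.0657  0.1911  0.0029] roll -0.4711 rows 4.8
```

Call:
move_arm:
  deltas:
    - [255,-0.0657,0.191,0.003,-0.471]
    - [255,-0.0657,0.191,0.003,-0.471]
    - [255,-0.0657,0.191,0.003,-0.471]
    - [255,-0.0657,0.191,0.003,-0.471]
    - [255,-0.0657,0.191,0.003,-0.471]

```text
t: 15.85
ee_pos: [623.1, -78.4, 117.6]
orientation: [2.288, 2.153, -0.0]
ft_force: [1.3, -0.1, -0.7]
width: 13.6
```

Call:
move_arm:
  deltas:
    - [255,0,0,0,0]
    - [255,0,0,0,0]

```text
t: 16.02
ee_pos: [622.6, -77.9, 117.3]
orientation: [2.297, 2.143, 0.0]
ft_force: [-0.8, -0.5, -0.5]
width: 13.9
```

```bash
python3 -c "
from h import *
z=get_obs()['ee_pos'][2]-22+26-1
look('w14',z)
go(624.6,-75.3,53,86.7)"
```

```text
[621.8 -77.8] 86.2 20.8 [320. 300.]
[611.5 -95.3] 36.3 23.9 [301. 336.]
[629.8 -96.9] 135.1 24.5 [339. 336.]
[ 611.8 -112.9] 133.5 29.0 [304. 368.]
[ 630.1 -114.5] 47.2 24.5 [343. 368.]
[ 628.8 -120.1] 25.8 15.5 [340. 378.]
t 16.07 pos [621.4 -76.6 117.1] az 86.1 q6 -0.07 w 14.0 F [-0.1 -0.  -0.3] -> d [0.0015 0.0032 0.0641] roll -0.0102 rows 1.5
```

View pics/w14.png

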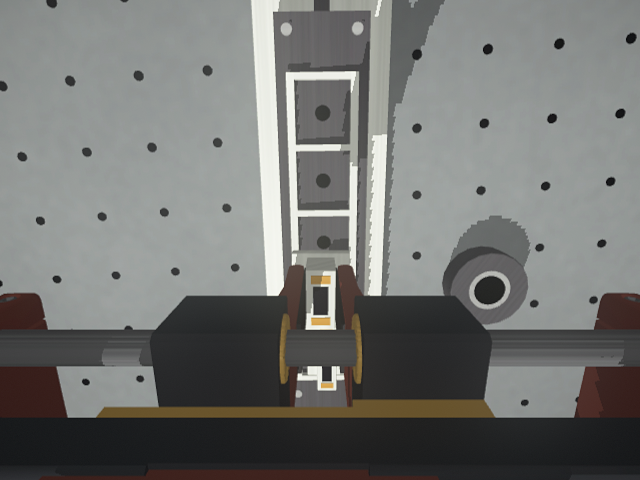

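Call:
move_arm:
  deltas:
    - [255,0.0013,0.004,0.02,-0.011]
    - [255,0.0013,0.004,0.04,-0.011]
    - [255,0.0013,0.004,0.058,-0.011]
    - [255,0.0013,0.004,0.0625,-0.011]
    - [255,0.0013,0.004,0.0625,-0.011]

```text
t: 16.48
ee_pos: [624.0, -73.6, 54.4]
orientation: [-2.278, -2.159, 0.004]
ft_force: [1.0, -0.3, -0.1]
width: 13.5
```

```bash
python3 -c "
from h import *
im=get_image('wrist');cv2.imwrite('pics/w15.png',cv2.resize(im[180:420,180:460],None,fx=2,fy=2))
go(625.4,-75.4,53,86.7)"
```

```text
t 16.53 pos [624.8 -73.8  55. ] az 86.9 q6 -0.08 w 13.8 F [ 0.4  0.5 -0.6] -> d [-0.0015  0.0006  0.002 ] roll 0.0038 rows 0.1
```

View pics/w15.png

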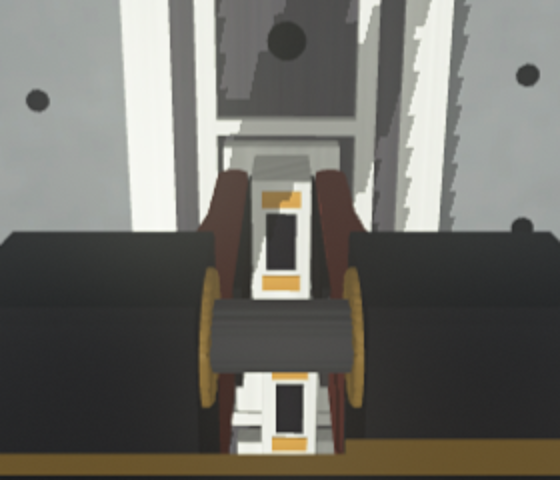

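Call:
move_arm:
  deltas:
    - [255,-0.0015,0.0007,0.0,0.003]
    - [255,-0.0015,0.0007,0.0015,0.003]
    - [255,-0.0015,0.0007,0.0015,0.003]
    - [140,-0.0015,0.0007,0.0015,0.003]
    - [140,-0.0015,0.0007,0.0015,0.003]

```text
t: 16.95
ee_pos: [626.9, -76.8, 53.9]
orientation: [2.285, 2.156, 0.0]
ft_force: [-0.1, 0.5, -0.1]
width: 23.8
```

Call:
move_arm:
  deltas:
    - [140,0,0,0,0]
    - [140,0,0,0,0]
    - [140,0,0,-0.04,0]
    - [140,0,0,-0.08,0]
    - [140,0,0,-0.1,0]

```text
t: 17.37
ee_pos: [628.4, -77.1, 157.3]
orientation: [2.283, 2.154, 0.004]
ft_force: [1.3, 0.3, -0.0]
width: 39.5
```

```bash
python3 -c "
from h import *
look('w16',56)
go(448.8,237.2,120,71)"
```

```text
[626.  -76.8] 87.1 21.2 [318. 240.]
[624.5 -98.3] 85.1 21.9 [317. 267.]
[ 622.9 -119.8] 86.5 21.4 [317. 293.]
[ 546.6 -154.8] 62.5 29.8 [227. 337.]
[ 699.8 -165.4] 115.6 27.0 [413. 339.]
[ 542.1 -177.5] 103.9 19.6 [225. 362.]
[ 702.2 -186.5] 68.7 19.1 [416. 361.]
t 17.42 pos [630.2 -77.3 160.5] az 86.7 q6 -0.08 w 39.8 F [ 2.5 -0.1  2.4] -> d [ 0.3035 -0.1998  0.0385] roll 0.2734 rows 8.8
```

View pics/w16.png

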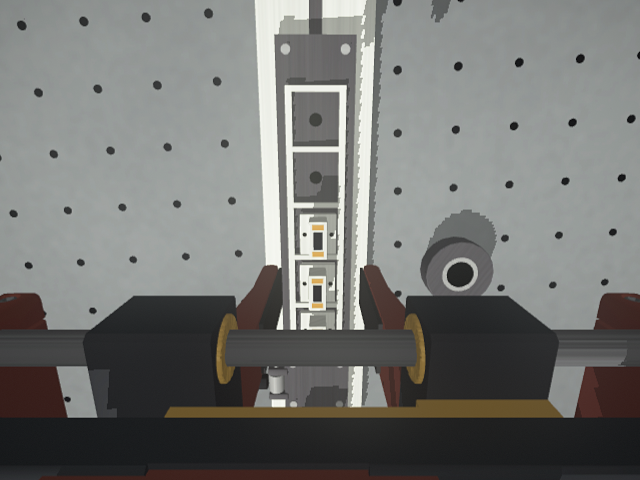

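Call:
move_arm:
  deltas:
    - [140,0.3035,-0.2,0.03,0.273]
    - [140,0.3035,-0.2,0.03,0.273]
    - [140,0.3035,-0.2,0.03,0.273]
    - [140,0.3035,-0.2,0.03,0.273]
    - [140,0.3035,-0.2,0.03,0.273]

```text
t: 17.83
ee_pos: [521.6, 104.0, 136.3]
orientation: [-2.558, -1.824, -0.0]
ft_force: [0.6, 1.6, -0.3]
width: 39.4
```

```bash
python3 -c "
from h import *
go(448.8,237.2,120,71)"
```

```text
t 17.83 pos [521.6 104.  136.3] az 71.0 q6 0.51 w 39.4 F [ 0.6  1.6 -0.3] -> d [ 0.1021 -0.1122  0.0163] roll -0.0006 rows 3.7
```

Call:
move_arm:
  deltas:
    - [140,0.102,-0.112,0.012,0]
    - [140,0.102,-0.112,0.012,0]
    - [140,0.102,-0.112,0.012,0]
    - [140,0.102,-0.112,0.012,0]
    - [140,0.102,-0.112,0.012,0]

```text
t: 18.25
ee_pos: [447.4, 239.0, 124.0]
orientation: [-2.553, -1.83, 0.002]
ft_force: [-0.1, 0.0, -0.7]
width: 39.7
```

Call:
move_arm:
  deltas:
    - [140,0,0,0,0]

```text
t: 18.33
ee_pos: [449.3, 236.8, 124.3]
orientation: [2.554, 1.829, -0.0]
ft_force: [0.1, 0.9, -0.6]
width: 39.4
```

```bash
python3 -c "
from h import *
look('w17',26)
go(448.8,237.2,22,71)"
```

```text
[439. 333.] 129.6 21.0 [262. 118.]
[448.7 237.4] 70.2 21.1 [320. 241.]
[349.7 183.8] 44.0 24.6 [226. 339.]
[493.9 133.6] 100.0 26.5 [414. 340.]
[340.6 165.2] 88.5 20.2 [225. 361.]
[490.6 114.3] 48.3 16.9 [416. 361.]
t 18.38 pos [449.9 236.  124.4] az 71.1 q6 0.79 w 39.8 F [-0.3 -0.1  0.1] -> d [ 0.0008 -0.0015  0.1024] roll 0.002 rows 2.5
```

View pics/w17.png

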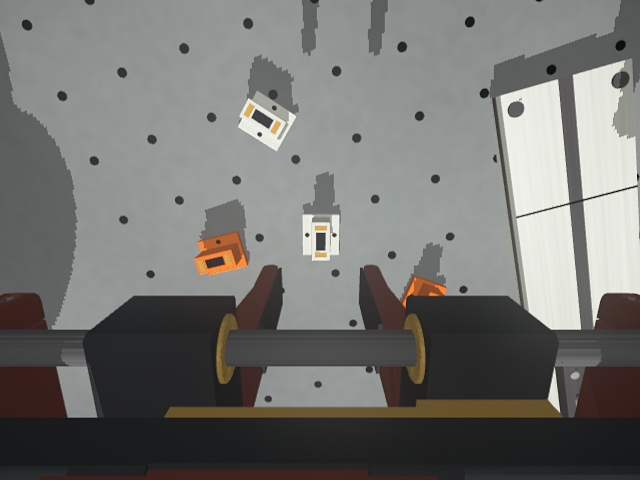

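Call:
move_arm:
  deltas:
    - [140,0.0008,-0.0015,0.04,0.01]
    - [140,0.0008,-0.0015,0.075,0.01]
    - [140,0.0008,-0.0015,0.093,0.01]
    - [140,0.0008,-0.0015,0.1015,0.01]
    - [140,0.0008,-0.0015,0.1015,0.01]

```text
t: 18.8
ee_pos: [448.6, 235.5, 21.4]
orientation: [-2.568, -1.81, 0.005]
ft_force: [0.2, -0.3, -0.0]
width: 39.5
```

Call:
move_arm:
  deltas:
    - [140,0,0,0,0]

```text
t: 18.88
ee_pos: [449.7, 236.4, 23.3]
orientation: [2.568, 1.81, 0.0]
ft_force: [0.2, -0.6, 0.7]
width: 39.8
```

```bash
python3 -c "
from h import *
look('w18')
go(448.7,237.4,22,70.5)"
```

```text
[439.1 333.1] 129.3 20.9 [215.  98.]
[400.4 234.1] 52.8 19.4 [226. 336.]
[400.4 232.8] 47.7 17.4 [227. 338.]
[448.8 237.4] 70.9 20.8 [319. 298.]
[484.5 203.6] 96.4 16.1 [414. 337.]
[481.1 198.7] 79.0 26.4 [410. 347.]
t 18.93 pos [450.  236.8  23.9] az 70.4 q6 0.8 w 39.8 F [0.6 0.3 0.9] -> d [ 0.0001 -0.0014  0.0019] roll -0.002 rows 0.1
```

Call:
move_arm:
  deltas:
    - [140,0,-0.0014,0.0013,0]
    - [255,0,-0.0014,0.0013,0]
    - [255,0,-0.0014,0.0013,0]
    - [255,0,-0.0014,0.0013,0]
    - [255,0,-0.0014,0.0013,0]

```text
t: 19.35
ee_pos: [447.8, 237.7, 22.2]
orientation: [2.566, 1.812, 0.001]
ft_force: [0.9, -0.4, -0.3]
width: 16.3
```

Call:
move_arm:
  deltas:
    - [255,0,0,0,0]
    - [255,0,0,0,0]

```text
t: 19.52
ee_pos: [447.8, 237.7, 22.0]
orientation: [2.566, 1.812, 0.001]
ft_force: [-1.4, -0.3, 5.6]
width: 13.8
```

```bash
python3 -c "
from h import *
go(627.2,-31.4,120,86.7)"
```

```text
t 19.52 pos [447.8 237.7  22. ] az 70.5 q6 0.81 w 13.8 F [-1.4 -0.3  5.6] -> d [-0.1935  0.2591 -0.0979] roll -0.2835 rows 8.1
```

```bash
python3 -c "
from h import *
go(480,40,120,80)"
```

```text
t 19.52 pos [447.8 237.7  22. ] az 70.5 q6 0.81 w 13.8 F [-1.4 -0.3  5.6] -> d [-0.1755  0.0965 -0.098 ] roll -0.1665 rows 5.3
```

Call:
move_arm:
  deltas:
    - [255,0,0,-0.04,0]
    - [255,0,0,-0.08,0]
    - [255,-0.03,0.016,-0.098,-0.05]
    - [255,-0.065,0.036,-0.098,-0.1]
    - [255,-0.1,0.055,-0.098,-0.16]

```text
t: 19.93
ee_pos: [467.0, 124.5, 121.2]
orientation: [2.407, 2.016, 0.005]
ft_force: [0.8, 0.7, -1.0]
width: 13.8
```

```bash
python3 -c "
from h import *
go(480,20,120,86.7)"
```

```text
t 19.93 pos [467.  124.5 121.2] az 79.9 q6 0.41 w 13.8 F [ 0.8  0.7 -1. ] -> d [-0.1006  0.0311  0.0012] roll -0.1185 rows 2.5
```

Call:
move_arm:
  deltas:
    - [255,-0.041,0.012,0,-0.1]
    - [255,-0.081,0.025,0,-0.118]
    - [255,-0.1,0.031,0,-0.118]
    - [255,-0.1,0.031,0,-0.118]

```text
t: 20.27
ee_pos: [478.8, 17.3, 119.7]
orientation: [2.294, 2.145, -0.0]
ft_force: [0.6, 0.7, -0.7]
width: 13.8
```

```bash
python3 -c "
from h import *
go(627.2,-31.4,120,86.7)"
```

```text
t 20.27 pos [478.8  17.3 119.7] az 86.2 q6 0.08 w 13.8 F [ 0.6  0.7 -0.7] -> d [-0.0387  0.1514 -0.0002] roll -0.0096 rows 3.7
```

Call:
move_arm:
  deltas:
    - [255,-0.0387,0.1514,0,-0.009]
    - [255,-0.0387,0.1514,0,-0.009]
    - [255,-0.0387,0.1514,0,-0.009]
    - [255,-0.0387,0.1514,0,-0.009]
    - [255,-0.0387,0.1514,0,-0.009]

```text
t: 20.68
ee_pos: [633.0, -28.4, 120.2]
orientation: [2.279, 2.156, 0.006]
ft_force: [1.0, 0.9, 0.6]
width: 14.2
```

Call:
move_arm:
  deltas:
    - [255,0,0,0,0]
    - [255,0,0,0,0]

```text
t: 20.85
ee_pos: [625.5, -26.5, 118.8]
orientation: [-2.279, -2.159, 0.003]
ft_force: [-0.3, 0.4, -0.5]
width: 13.8
```

```bash
python3 -c "
from h import *
o=get_obs();z=o['ee_pos'][2]+4;print(o['ee_pos'])
look('w19',z)
go(627.2,-31.4,53,86.7)"
```

```text
[625.51029832 -26.51923069 118.80842296]
[624.7 -26. ] 86.8 20.7 [320. 300.]
[614.6 -43.8] 38.3 24.2 [301. 336.]
[632.9 -45.1] 135.2 24.8 [339. 337.]
[615.1 -56.3] 153.3 22.4 [304. 359.]
[624.6 -48.9] 92.4 25.1 [322. 344.]
[633.4 -57.6] 24.6 18.2 [342. 360.]
[632.1 -63. ] 166.9 14.4 [340. 370.]
[632.9 -64.7] 51.3 27.9 [342. 372.]
[624.7 -68.5] 86.1 14.2 [325. 380.]
[631.7 -70.1] 36.2 18.5 [339. 382.]
t 20.9 pos [625.2 -26.4 119. ] az 86.9 q6 -0.01 w 13.8 F [0.1 1.  0.2] -> d [-0.0049  0.0024  0.066 ] roll 0.004 rows 1.6
```

View pics/w19.png

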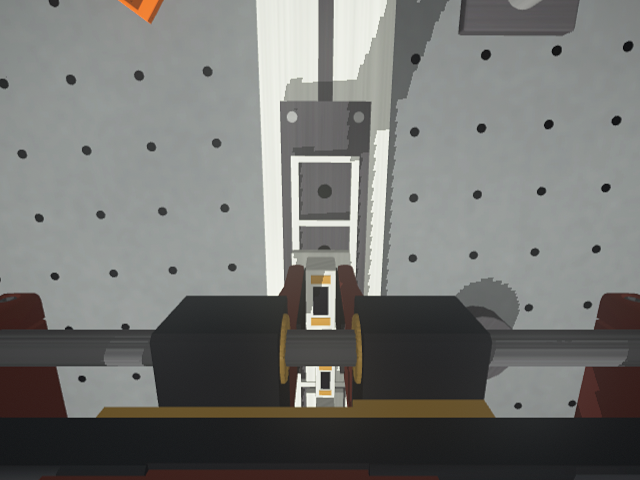

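Call:
move_arm:
  deltas:
    - [255,-0.0053,0.003,0.02,0.004]
    - [255,-0.0053,0.003,0.04,0.004]
    - [255,-0.0053,0.003,0.058,0.004]
    - [255,-0.0053,0.003,0.063,0.004]
    - [255,-0.0053,0.003,0.063,0.004]

```text
t: 21.32
ee_pos: [627.5, -32.0, 55.4]
orientation: [-2.282, -2.155, 0.004]
ft_force: [0.2, 0.5, 1.0]
width: 13.9
```

Call:
move_arm:
  deltas:
    - [255,0,0,0,0]
    - [255,0,0,0,0]

```text
t: 21.48
ee_pos: [630.2, -32.5, 57.9]
orientation: [2.284, 2.156, 0.002]
ft_force: [-0.2, 0.7, -1.0]
width: 13.7
```

```bash
python3 -c "
from h import *
im=get_image('wrist');cv2.imwrite('pics/w20.png',cv2.resize(im[180:420,180:460],None,fx=2,fy=2))
go(628,-31.9,53,86.7)"
```

```text
t 21.53 pos [630.4 -32.6  58. ] az 86.7 q6 -0.01 w 14.0 F [-0.1 -1.1 -0.3] -> d [ 0.0006 -0.0025  0.005 ] roll -0.0004 rows 0.1
```

View pics/w20.png

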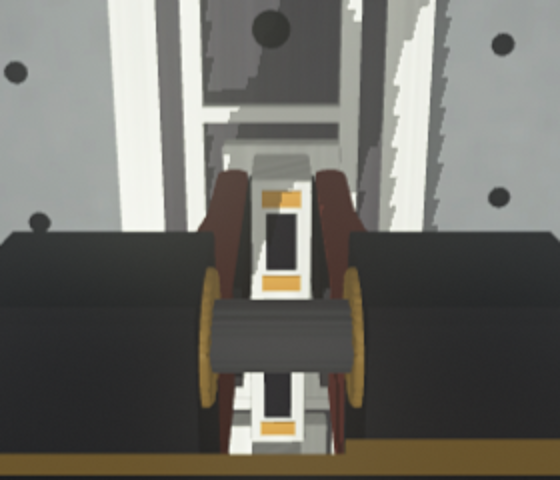

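Settling shows a 2 mm overshoot; correct it before release.

Call:
move_arm:
  deltas:
    - [255,0.0005,-0.0024,0.0,0]
    - [255,0.0005,-0.0024,0.002,0]
    - [255,0.0005,-0.0024,0.0045,0]
    - [255,0.0005,-0.0024,0.0045,0]
    - [255,0.0005,-0.0024,0.0045,0]

```text
t: 21.95
ee_pos: [627.4, -32.1, 52.1]
orientation: [-2.285, -2.156, 0.0]
ft_force: [0.1, 0.5, 0.5]
width: 13.8
```

```bash
python3 -c "
from h import *
im=get_image('wrist');cv2.imwrite('pics/w21.png',cv2.resize(im[180:420,180:460],None,fx=2,fy=2))
go(628,-31.9,53,86.7)"
```

```text
t 22.0 pos [627.4 -32.1  52.1] az 86.7 q6 -0.01 w 14.1 F [-0.9  0.2 -0.5] -> d [ 0.0002  0.0006 -0.0009] roll -0.0006 rows 0.0
```

View pics/w21.png

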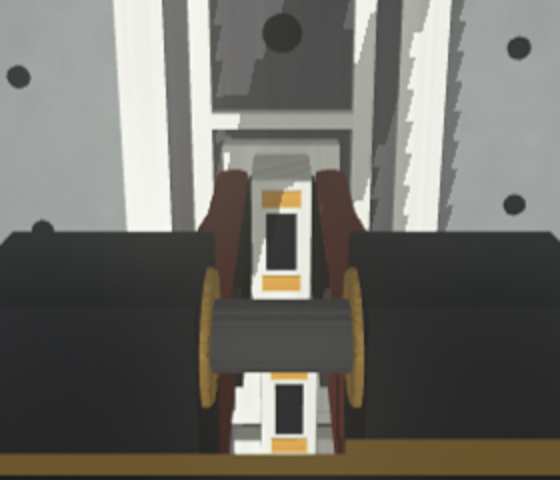

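Centred in the pocket; release and rise.

Call:
move_arm:
  deltas:
    - [140,0,0,0,0]
    - [140,0,0,0,0]
    - [140,0,0,0,0]
    - [140,0,0,0,0]
    - [140,0,0,-0.03,0]

```text
t: 22.42
ee_pos: [623.7, -31.9, 77.5]
orientation: [-2.28, -2.151, 0.01]
ft_force: [-0.4, 1.2, 0.8]
width: 39.2
```

Call:
move_arm:
  deltas:
    - [140,0,0,-0.04,0]
    - [140,0,0,-0.07,0]
    - [140,0.01,-0.04,-0.07,0]
    - [140,0.02,-0.08,-0.07,0]
    - [140,0.03,-0.12,-0.07,0]

```text
t: 22.83
ee_pos: [508.4, 5.0, 152.9]
orientation: [2.285, 2.154, 0.002]
ft_force: [0.0, 0.5, -0.8]
width: 39.7
```

```bash
python3 -c "
from h import *
im=get_image('scene');cv2.imwrite('pics/s2.png',cv2.resize(im[170:350,230:500],None,fx=2.9,fy=2.9))
go(439,333,120,129.4)
go(439,333,120,-50.6)"
```

```text
t 22.88 pos [497.5   6.6 150.5] az 86.7 q6 0.05 w 39.6 F [-7.9  1.  -1.3] -> d [ 0.3224 -0.077   0.0314] roll -0.7457 rows 8.0
t 22.88 pos [497.5   6.6 150.5] az 86.7 q6 0.05 w 39.6 F [-7.9  1.  -1.3] -> d [ 0.3224 -0.077   0.0314] roll 2.3959 rows 19.2
```

View pics/s2.png

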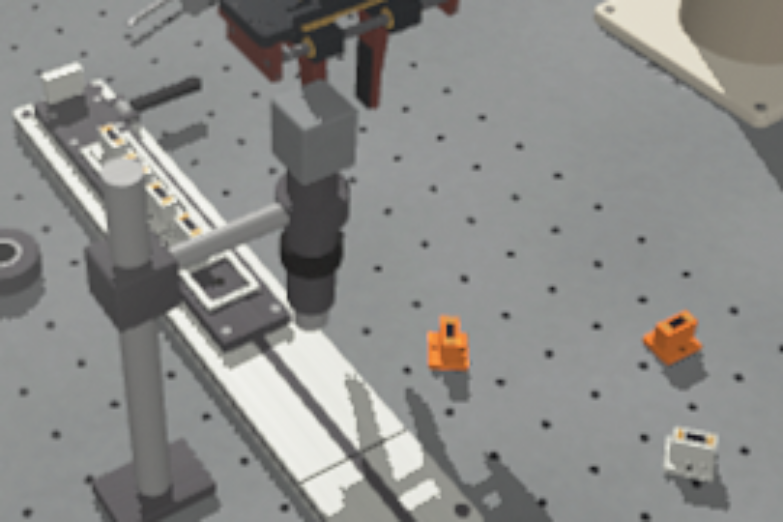

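Call:
move_arm:
  deltas:
    - [140,0.32,-0.077,0.028,-0.745]
    - [140,0.32,-0.077,0.028,-0.745]
    - [140,0.32,-0.077,0.028,-0.745]
    - [140,0.32,-0.077,0.028,-0.745]
    - [140,0.32,-0.077,0.028,-0.745]

```text
t: 23.3
ee_pos: [472.3, 210.9, 134.6]
orientation: [1.504, 2.758, 0.001]
ft_force: [1.3, -0.2, -0.1]
width: 39.6
```

```bash
python3 -c "
from h import *
go(439,333,120,129.4)"
```

```text
t 23.3 pos [472.3 210.9 134.6] az 122.8 q6 -0.18 w 39.6 F [ 1.3 -0.2 -0.1] -> d [0.1207 0.0382 0.0146] roll -0.1152 rows 3.1
```

Call:
move_arm:
  deltas:
    - [140,0.1207,0.038,0.013,-0.115]
    - [140,0.1207,0.038,0.013,-0.115]
    - [140,0.1207,0.038,0.013,-0.115]
    - [140,0.1207,0.038,0.013,-0.115]
    - [140,0.1207,0.038,0.013,-0.115]

```text
t: 23.72
ee_pos: [439.1, 333.3, 121.2]
orientation: [-1.345, -2.839, 0.0]
ft_force: [0.1, -0.4, -0.8]
width: 39.8
```

Call:
move_arm:
  deltas:
    - [140,0,0,0,0]
    - [140,0,0,0,0]

```text
t: 23.88
ee_pos: [440.2, 330.1, 121.5]
orientation: [-1.352, -2.836, 0.001]
ft_force: [-0.1, 0.2, -0.4]
width: 39.8
```

```bash
python3 -c "
from h import *
look('w22',26)
go(439,333,22,129.4)"
```

```text
[438.9 333.4] 128.6 21.0 [323. 239.]
[431.1 221.3] 106.0 29.5 [227. 338.]
[548.2 315. ] 157.5 25.8 [414. 339.]
[563.6 301.1] 111.5 19.2 [416. 361.]
t 23.93 pos [440.4 329.9 121.6] az 129.0 q6 -0.06 w 39.2 F [-0.1 -0.1 -0.2] -> d [0.0033 0.0009 0.0996] roll -0.0077 rows 2.4
```

View pics/w22.png

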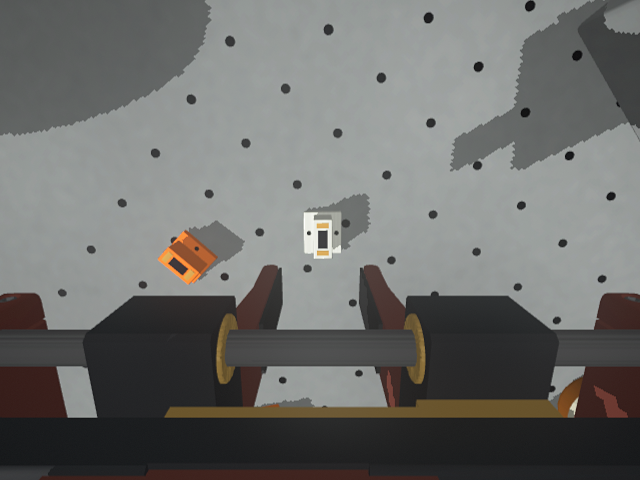

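```bash
python3 -c "
from h import *
print(bp(cam('scene'),(366,415),0).round(), bp(cam('wrist'),(575,395),100).round())
for n in ('scene','side'):
  get_image(n)
  for k in ('bottle','lens'):
    for r in place_of(n,k): print(n,k,[round(float(v)) for v in r['location']],round(r['conf'],2))
go(439,333.4,22,128.8)"
```

```text
[732. 365.   0.] [601. 368. 100.]
scene bottle [737, 354, 0] 0.89
scene bottle [634, 72, 20] 0.69
side bottle [738, 362, -3] 0.53
side lens [642, 143, 106] 0.66
t 24.23 pos [440.2 330.7 121.7] az 129.0 q6 -0.06 w 39.6 F [-0.7  0.4 -0.3] -> d [0.0029 0.0007 0.0997] roll 0.0034 rows 2.4
```

Bottle is 300 mm away: clear. Descend.

Call:
move_arm:
  deltas:
    - [140,0.0028,0.0007,0.04,0.003]
    - [140,0.0028,0.0007,0.075,0.003]
    - [140,0.0028,0.0007,0.093,0.003]
    - [140,0.0028,0.0007,0.0985,0.003]
    - [140,0.0028,0.0007,0.0985,0.003]

```text
t: 24.65
ee_pos: [437.9, 333.2, 21.7]
orientation: [-1.355, -2.833, 0.004]
ft_force: [0.1, -0.1, -1.0]
width: 39.6
```

Call:
move_arm:
  deltas:
    - [140,0,0,0,0]
    - [140,0,0,0,0]

```text
t: 24.82
ee_pos: [439.6, 334.6, 24.4]
orientation: [1.355, 2.833, 0.003]
ft_force: [-0.2, -0.7, 0.5]
width: 39.5
```

```bash
python3 -c "
from h import *
look('w23')
go(439,333.4,22,128.8)"
```

```text
[438.7 333.5] 129.0 21.0 [318. 300.]
t 24.87 pos [439.7 334.6  24.5] az 128.9 q6 -0.05 w 39.5 F [-0.2 -0.2 -0.1] -> d [-0.0005 -0.0013  0.0025] roll 0.0015 rows 0.1
```

Call:
move_arm:
  deltas:
    - [140,-0.0005,-0.0012,0.002,0]
    - [255,-0.0005,-0.0012,0.002,0]
    - [255,-0.0005,-0.0012,0.002,0]
    - [255,-0.0005,-0.0012,0.002,0]
    - [255,-0.0005,-0.0012,0.002,0]

```text
t: 25.28
ee_pos: [438.1, 332.9, 21.3]
orientation: [1.355, 2.834, 0.001]
ft_force: [0.4, 0.2, 0.1]
width: 16.4
```

Call:
move_arm:
  deltas:
    - [255,0,0,0,0]
    - [255,0,0,0,0]

```text
t: 25.45
ee_pos: [438.2, 332.9, 21.2]
orientation: [1.355, 2.834, 0.0]
ft_force: [0.7, 0.7, 2.2]
width: 14.2
```

```bash
python3 -c "
from h import *
go(470,10,120,86.7)"
```

```text
t 25.45 pos [438.2 332.9  21.2] az 128.9 q6 -0.05 w 14.2 F [0.7 0.7 2.2] -> d [-0.2713 -0.178  -0.0988] roll 0.7364 rows 8.1
```

Call:
move_arm:
  deltas:
    - [255,0,0,-0.04,0]
    - [255,0,0,-0.08,0]
    - [255,-0.03,-0.02,-0.099,0.12]
    - [255,-0.065,-0.042,-0.099,0.24]
    - [255,-0.1,-0.065,-0.099,0.36]

```text
t: 25.87
ee_pos: [451.1, 214.2, 121.6]
orientation: [1.844, 2.541, 0.005]
ft_force: [-0.0, -0.3, -0.6]
width: 13.3
```

```bash
python3 -c "
from h import *
go(470,10,120,86.7)"
```

```text
t 25.87 pos [451.1 214.2 121.6] az 108.1 q6 0.1 w 13.3 F [-0.  -0.3 -0.6] -> d [-0.2    -0.0454  0.0014] roll 0.373 rows 4.9
```

Call:
move_arm:
  deltas:
    - [255,-0.2,-0.045,0.002,0.373]
    - [255,-0.2,-0.045,0.002,0.373]
    - [255,-0.2,-0.045,0.002,0.373]
    - [255,-0.2,-0.045,0.002,0.373]
    - [255,-0.2,-0.045,0.002,0.373]

```text
t: 26.28
ee_pos: [469.8, 8.2, 118.0]
orientation: [-2.281, -2.16, 0.0]
ft_force: [1.0, -0.1, -0.0]
width: 13.7
```

```bash
python3 -c "
from h import *
go(625,-40,110,86.7)"
```

```text
t 26.28 pos [469.8   8.2 118. ] az 86.9 q6 0.05 w 13.7 F [ 1.  -0.1 -0. ] -> d [-0.0396  0.1576  0.008 ] roll 0.0028 rows 3.9
```

Call:
move_arm:
  deltas:
    - [255,-0.0396,0.157,0.008,0.003]
    - [255,-0.0396,0.157,0.008,0.003]
    - [255,-0.0396,0.157,0.008,0.003]
    - [255,-0.0396,0.157,0.008,0.003]
    - [255,-0.0396,0.157,0.008,0.003]

```text
t: 26.7
ee_pos: [631.5, -40.0, 110.3]
orientation: [2.282, 2.151, 0.007]
ft_force: [-0.3, -0.4, 0.4]
width: 13.7
```

Call:
move_arm:
  deltas:
    - [255,0,0,0,0]
    - [255,0,0,0,0]
    - [255,0,0,0,0]

```text
t: 26.95
ee_pos: [623.0, -37.1, 109.6]
orientation: [-2.282, -2.156, 0.002]
ft_force: [-0.7, -0.8, 0.3]
width: 13.8
```

```bash
python3 -c "
from h import *
go(629.7,12.6,100,86.7)
for n in ('scene','side'): cv2.imwrite(f'pics/{n}3.png',get_image(n))
look('w24',get_obs()['ee_pos'][2]+4)
go(629.7,12.6,100,86.7)"
```

```text
t 26.95 pos [623.  -37.1 109.6] az 86.7 q6 -0.02 w 13.8 F [-0.7 -0.8  0.3] -> d [0.05   0.0039 0.0096] roll 0.0008 rows 1.2
[625.2 -16.7] 79.5 21.4 [323. 259.]
[622.6 -37.7] 86.3 21.1 [320. 302.]
[612.5 -54.9] 35.3 23.1 [301. 337.]
[630.7 -56.1] 138.1 23.7 [339. 337.]
[631.5 -73.9] 50.6 25.4 [343. 370.]
[630.2 -79.3] 32.5 16.1 [341. 380.]
t 27.1 pos [623.8 -37.2 110.2] az 86.8 q6 -0.02 w 13.9 F [-0.3  0.  -0.8] -> d [0.05   0.0031 0.0102] roll 0.001 rows 1.2
```

View pics/side3.png

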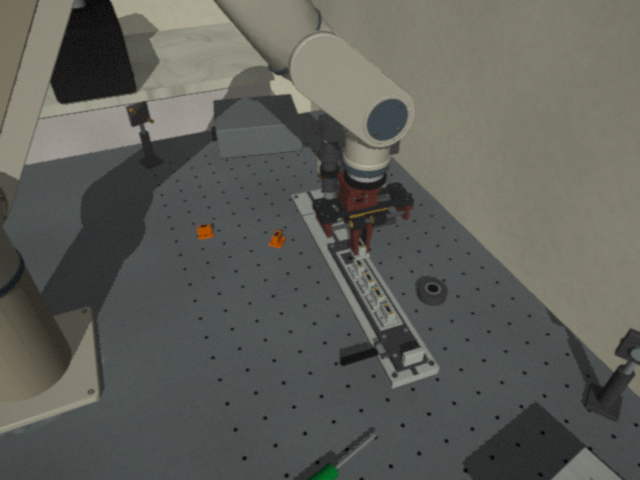

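View pics/scene3.png

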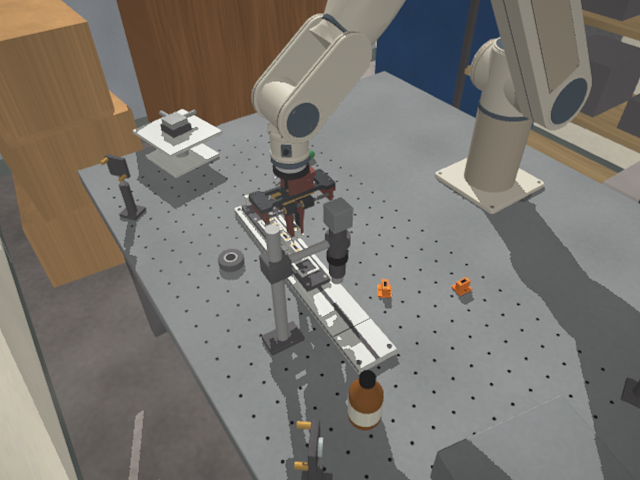

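View pics/w24.png

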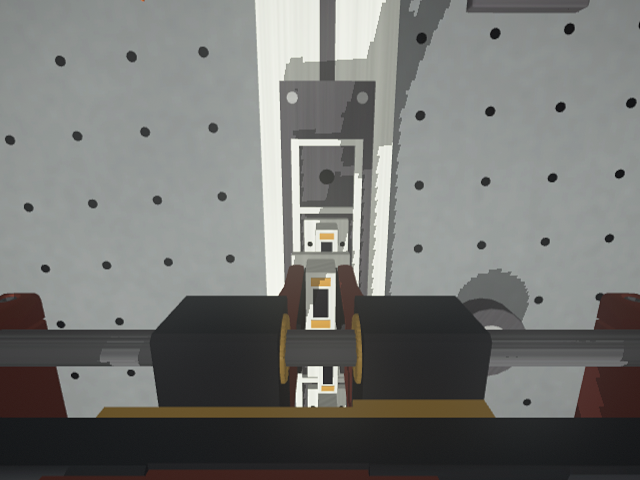

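Call:
move_arm:
  deltas:
    - [255,0.03,0.003,0.005,0]
    - [255,0.0503,0.004,0.008,0]
    - [255,0.0503,0.004,0.01,0]
    - [255,0.0503,0.004,0.01,0]
    - [255,0.0503,0.004,0.01,0]

```text
t: 27.52
ee_pos: [631.2, 12.1, 100.1]
orientation: [-2.283, -2.158, 0.001]
ft_force: [0.1, -0.6, 0.6]
width: 13.9
```

Call:
move_arm:
  deltas:
    - [255,0,0,0,0]
    - [255,0,0,0,0]
    - [255,0,0,0,0]

```text
t: 27.77
ee_pos: [631.7, 11.5, 100.3]
orientation: [2.285, 2.156, 0.0]
ft_force: [0.8, -0.2, -0.6]
width: 13.9
```

```bash
python3 -c "
from h import *
look('w25',get_obs()['ee_pos'][2]+4)
go(630.5,13.1,55,86.7)"
```

```text
[630.8  10.9] 86.1 21.0 [320. 302.]
[620.6  -6.7] 36.7 23.8 [301. 338.]
[638.9  -7.9] 136.7 24.2 [339. 338.]
[619.8 -21.5] 138.8 23.3 [301. 365.]
[629.3 -14.4] 87.0 29.6 [320. 351.]
[638.1 -22.6] 34.1 23.1 [340. 365.]
[636.9 -27.8] 9.3 16.8 [337. 375.]
t 27.82 pos [631.7  11.6 100.2] az 86.7 q6 0.06 w 13.8 F [ 0.2 -0.2 -1.5] -> d [ 0.0014 -0.0013  0.0452] roll -0.0004 rows 1.1
```

Call:
move_arm:
  deltas:
    - [255,0.0015,-0.0013,0.02,0]
    - [255,0.0015,-0.0013,0.035,0]
    - [255,0.0015,-0.0013,0.042,0]
    - [255,0.0015,-0.0013,0.042,0]
    - [255,0.0015,-0.0013,0.042,0]

```text
t: 28.23
ee_pos: [630.4, 13.7, 58.0]
orientation: [-2.284, -2.156, 0.001]
ft_force: [0.2, 0.1, -0.2]
width: 13.8
```

Call:
move_arm:
  deltas:
    - [255,0,0,0,0]
    - [255,0,0,0,0]

```text
t: 28.4
ee_pos: [631.2, 13.8, 59.0]
orientation: [2.283, 2.156, 0.002]
ft_force: [-0.3, -0.4, -0.2]
width: 13.7
```

```bash
python3 -c "
from h import *
im=get_image('wrist');cv2.imwrite('pics/w26.png',cv2.resize(im[180:420,180:460],None,fx=2,fy=2))
go(630.5,13.1,52.5,86.7)"
```

```text
t 28.45 pos [631.1  13.8  58.9] az 86.7 q6 0.06 w 13.8 F [ 0.3  0.7 -0.6] -> d [-0.0008 -0.0006  0.0064] roll 0.0004 rows 0.2
```

View pics/w26.png

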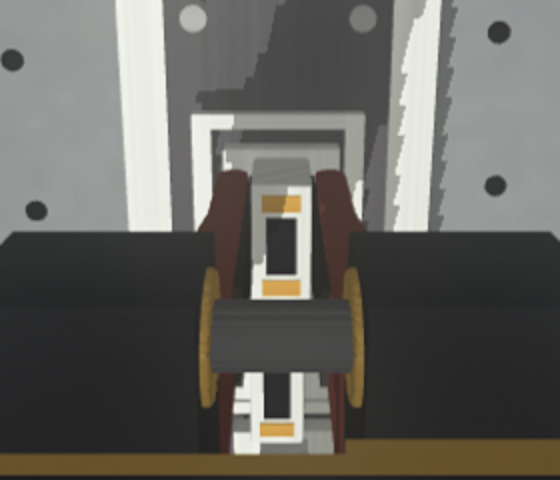

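Call:
move_arm:
  deltas:
    - [255,-0.0008,-0.0006,0.003,0]
    - [255,-0.0008,-0.0006,0.006,0]
    - [255,-0.0008,-0.0006,0.0067,0]
    - [255,-0.0008,-0.0006,0.0067,0]
    - [255,-0.0008,-0.0006,0.0067,0]

```text
t: 28.87
ee_pos: [629.7, 13.1, 51.2]
orientation: [-2.284, -2.157, 0.0]
ft_force: [0.6, 0.1, -0.3]
width: 13.5
```

```bash
python3 -c "
from h import *
im=get_image('wrist');cv2.imwrite('pics/w27.png',cv2.resize(im[180:420,180:460],None,fx=2,fy=2))
go(630.5,13.1,52.5,86.7)"
```

```text
t 28.92 pos [629.7  13.1  51.2] az 86.7 q6 0.06 w 13.6 F [ 0.6 -0.3 -1. ] -> d [ 0.      0.0008 -0.0013] roll 0.0004 rows 0.0
```

View pics/w27.png

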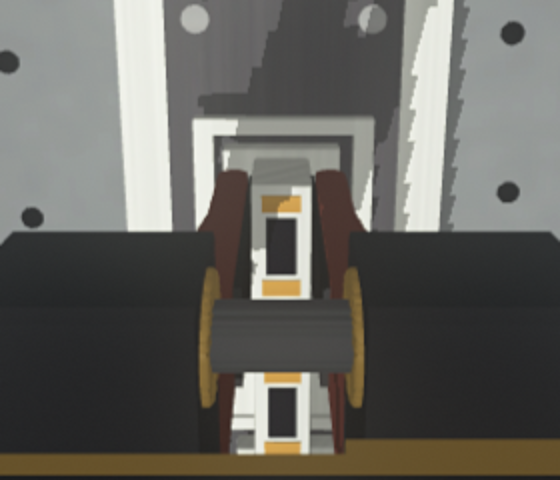

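Call:
move_arm:
  deltas:
    - [140,0,0,0,0]
    - [140,0,0,0,0]
    - [140,0,0,0,0]
    - [140,0,0,0,0]
    - [140,0,0,-0.02,0]

```text
t: 29.33
ee_pos: [627.4, 13.1, 68.4]
orientation: [-2.281, -2.154, 0.007]
ft_force: [-0.5, 0.1, -1.1]
width: 38.8
```

Call:
move_arm:
  deltas:
    - [140,0,0,-0.04,0]
    - [140,-0.02,0,-0.08,0]
    - [140,-0.06,0,-0.11,0]
    - [140,-0.1,0,-0.13,0]
    - [140,-0.13,0,-0.13,0]

```text
t: 29.75
ee_pos: [624.2, -116.3, 205.4]
orientation: [2.278, 2.156, 0.006]
ft_force: [0.7, 0.0, 0.2]
width: 40.2
```

Call:
move_arm:
  deltas:
    - [140,0,0,0,0]
    - [140,0,0,0,0]

```text
t: 29.92
ee_pos: [622.4, -117.6, 202.0]
orientation: [2.287, 2.152, 0.001]
ft_force: [-0.0, 0.2, -0.7]
width: 39.5
```

```bash
python3 -c "
from h import *
look('w28',56)
go(0,0,0)"
```

```text
[628.9  12.2] 86.6 21.0 [319.  67.]
[627.8 -10. ] 87.3 23.4 [319.  97.]
[626.6 -32.1] 86.5 20.8 [320. 126.]
[626.4 -54.4] 92.6 23.8 [321. 154.]
[626.4 -76.9] 86.6 21.3 [322. 181.]
[624.6 -98.5] 84.3 22.1 [322. 206.]
[ 622.9 -120. ] 86.8 21.0 [322. 230.]
[ 621.6 -141.9] 86.0 22.8 [322. 254.]
[ 620.3 -163.9] 87.2 21.1 [322. 276.]
[ 519.5 -246.2] 109.4 20.1 [225. 360.]
[ 708.3 -259. ] 62.5 19.4 [416. 361.]
t 29.97 pos [ 622.1 -116.1  201.1] az 86.6 q6 -0.14 w 39.6 F [ 0.3 -0.5  0.1] -> d [ 0.0791 -0.6279  0.2012] roll 0 rows 15.9
```

View pics/w28.png

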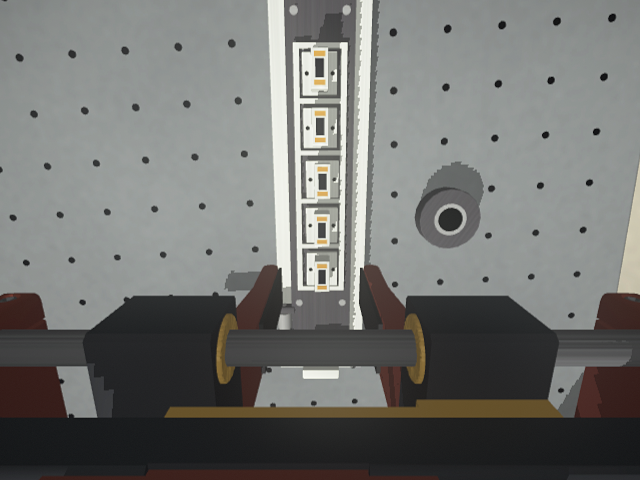

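```bash
python3 -c "
from h import *
go(523,-219,130,-3.3)"
```

```text
t 29.97 pos [ 622.1 -116.1  201.1] az 86.6 q6 -0.14 w 39.6 F [ 0.3 -0.5  0.1] -> d [-0.1086 -0.0929  0.0711] roll 1.5692 rows 12.6
```

Call:
move_arm:
  deltas:
    - [140,-0.1086,-0.093,0.02,1.57]
    - [140,-0.1086,-0.093,0.02,1.57]
    - [140,-0.1086,-0.093,0.02,1.57]
    - [140,-0.1086,-0.093,0.02,1.57]
    - [140,-0.1086,-0.093,0.05,1.57]

```text
t: 30.38
ee_pos: [523.3, -220.5, 153.8]
orientation: [2.838, 1.338, 0.005]
ft_force: [2.2, 0.1, 0.9]
width: 40.1
```

```bash
python3 -c "
from h import *
go(523,-219,130,-3.3)"
```

```text
t 30.38 pos [ 523.3 -220.5  153.8] az 50.5 q6 0.27 w 40.1 F [2.2 0.1 0.9] -> d [ 0.001  -0.0014  0.0238] roll 0.9387 rows 7.5
```

Call:
move_arm:
  deltas:
    - [140,0.001,-0.001,0.02,0.938]
    - [140,0.001,-0.001,0.02,0.938]
    - [140,0.001,-0.001,0.02,0.938]
    - [140,0.001,-0.001,0.02,0.938]
    - [140,0.001,-0.001,0.02,0.938]

```text
t: 30.8
ee_pos: [523.0, -215.4, 130.0]
orientation: [-3.114, -0.406, 0.003]
ft_force: [0.6, -0.1, 0.2]
width: 39.1
```

```bash
python3 -c "
from h import *
go(523,-219,130,-3.3)"
```

```text
t 30.8 pos [ 523.  -215.4  130. ] az 14.9 q6 0.9 w 39.1 F [ 0.6 -0.1  0.2] -> d [-0.0009  0.0035 -0.    ] roll 0.3169 rows 2.5
```

Call:
move_arm:
  deltas:
    - [140,-0.001,0.003,0,0.317]
    - [140,-0.001,0.003,0,0.317]
    - [140,-0.001,0.003,0,0.317]
    - [140,-0.001,0.003,0,0.317]
    - [140,-0.001,0.003,0,0.317]

```text
t: 31.22
ee_pos: [523.0, -219.0, 130.5]
orientation: [-3.14, 0.078, 0.002]
ft_force: [-0.2, 0.4, 0.6]
width: 39.9
```

```bash
python3 -c "
from h import *
kt=cam('wrist');look('w29')
for p in [(578,-222.1,26),(523,-219,26),(499,-217.6,26)]: print(pj(kt,p).round())
for r in place_of('wrist','lever_grip'): print(r)
go(523,-219,27,-3.3)"
```

```text
[630.7 -57.8] 85.5 23.8 [ 81. 101.]
[628.8 -82.2] 85.6 25.1 [116. 102.]
[ 627.3 -106.6] 87.1 23.8 [152. 102.]
[631.3 -32.3] 91.3 27.3 [ 45. 102.]
[ 625.9 -131.6] 86.6 26.2 [188. 102.]
[ 624.3 -156.5] 86.3 23.7 [223. 103.]
[ 439.6 -136.7] 152.6 27.1 [227. 340.]
[ 432.4 -292.6] 26.4 25.6 [414. 339.]
[ 411.7 -294.8] 159.3 19.5 [416. 361.]
[321. 166.]
[320. 239.]
[320. 268.]
{'location': [521.3, -216.5, 30.7], 'conf': 0.81}
t 31.32 pos [ 523.  -219.5  130.7] az -2.9 q6 1.2 w 39.7 F [ 0.3  0.3 -0.1] -> d [ 0.     -0.0005  0.1037] roll 0.0073 rows 2.5
```

View pics/w29.png

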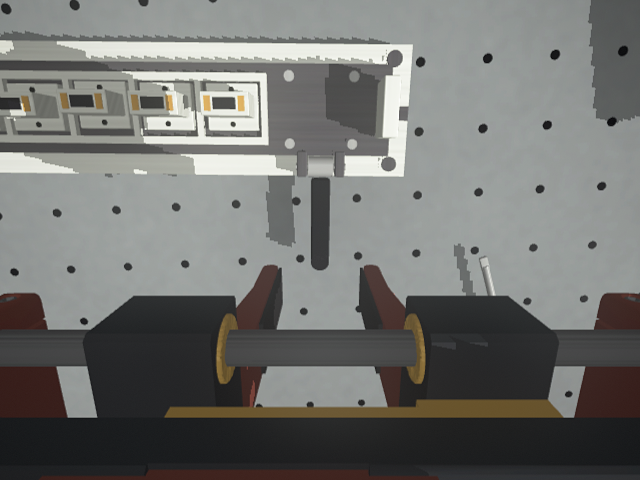

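```bash
python3 -c "
from h import *
kt=cam('wrist');print(bp(kt,(485,260),5),bp(kt,(491,294),5))
go(523,-219,26,-3.3)"
```

```text
[ 491.75224821 -357.7178829     5.        ] [ 460.17636393 -365.15346866    5.        ]
t 31.32 pos [ 523.  -219.5  130.7] az -2.9 q6 1.2 w 39.7 F [ 0.3  0.3 -0.1] -> d [ 0.     -0.0005  0.1047] roll 0.0073 rows 2.5
```

Call:
move_arm:
  deltas:
    - [140,0,0,0.04,0.007]
    - [140,0,0,0.08,0.007]
    - [140,0,0,0.096,0.007]
    - [140,0,0,0.1035,0.007]
    - [140,0,0,0.1035,0.007]

```text
t: 31.73
ee_pos: [522.0, -219.8, 25.9]
orientation: [-3.139, 0.093, 0.005]
ft_force: [-0.4, 0.1, 1.4]
width: 39.4
```

Call:
move_arm:
  deltas:
    - [140,0,0,0,0]
    - [140,0,0,0,0]

```text
t: 31.9
ee_pos: [524.1, -220.9, 29.0]
orientation: [3.139, -0.094, 0.003]
ft_force: [-0.1, -0.4, -0.1]
width: 39.6
```

```bash
python3 -c "
from h import *
kt=cam('wrist');look('w30')
go(523,-219,28,-3.3)"
```

```text
[ 629.1 -122.1] 86.9 28.8 [62. 69.]
[ 627.5 -149.5] 86.5 26.1 [130.  68.]
[ 504.3 -173.3] 153.2 19.7 [227. 336.]
[ 498.8 -265.7] 20.2 20.2 [414. 336.]
[ 496.5 -265.8] 25.6 15.9 [414. 340.]
[ 498.7 -174.8] 168.6 29.4 [231. 346.]
[ 493.9 -263.5] 5.0 29.0 [409. 344.]
[ 491.5 -263.5] 5.7 24.3 [409. 349.]
t 31.95 pos [ 524.2 -220.9   29.2] az -3.4 q6 1.21 w 39.4 F [ 0.6  0.  -0.4] -> d [-0.0013 -0.0018  0.0012] roll -0.0024 rows 0.1
```

View pics/w30.png

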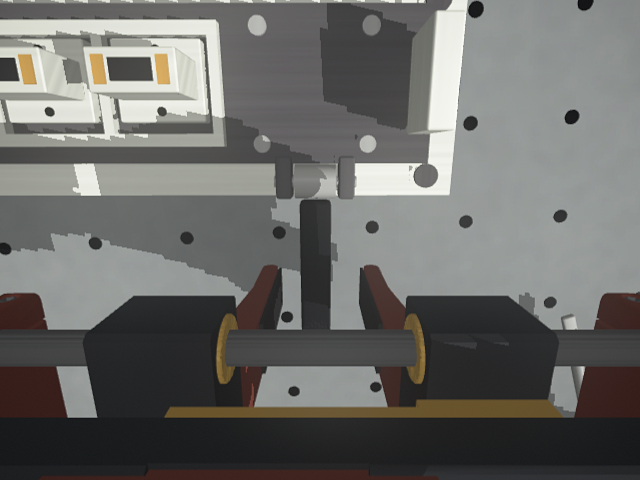

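Call:
move_arm:
  deltas:
    - [140,-0.0012,-0.0018,0.001,0]
    - [140,-0.0012,-0.0018,0.001,0]
    - [255,-0.0012,-0.0018,0.001,0]
    - [255,-0.0012,-0.0018,0.001,0]
    - [255,-0.0012,-0.0018,0.001,0]

```text
t: 32.37
ee_pos: [522.1, -218.6, 26.9]
orientation: [3.14, -0.095, 0.001]
ft_force: [-0.0, -0.0, 0.3]
width: 23.0
```

Call:
move_arm:
  deltas:
    - [255,0,0,0,0]
    - [255,0,0,0,0]

```text
t: 32.53
ee_pos: [522.0, -218.4, 26.7]
orientation: [-3.14, 0.095, 0.0]
ft_force: [-1.0, 1.0, 0.3]
width: 13.6
```

```bash
python3 -c "
from h import *
go(523,-219,28,-3.3)
import numpy as np
for a in np.arange(0.15,1.66,.15): print(round(a,2),(.055*(1-np.cos(a))).round(4),(-.055*np.sin(a)).round(4))"
```

```text
t 32.53 pos [ 522.  -218.4   26.7] az -3.5 q6 1.21 w 13.6 F [-1.   1.   0.3] -> d [ 0.0011  0.0005 -0.0013] roll -0.0029 rows 0.0
0.15 0.0006 -0.0082
0.3 0.0025 -0.0163
0.45 0.0055 -0.0239
0.6 0.0096 -0.0311
0.75 0.0148 -0.0375
0.9 0.0208 -0.0431
1.05 0.0276 -0.0477
1.2 0.0351 -0.0513
1.35 0.043 -0.0537
1.5 0.0511 -0.0549
1.65 0.0594 -0.0548
```

Call:
move_arm:
  deltas:
    - [255,0.0006,0,-0.008,0]
    - [255,0.0025,0,-0.016,0]
    - [255,0.0055,0,-0.024,0]
    - [255,0.0096,0,-0.031,0]
    - [255,0.0148,0,-0.0375,0]

```text
t: 32.95
ee_pos: [535.5, -219.1, 64.6]
orientation: [-3.139, 0.095, 0.005]
ft_force: [-4.1, -1.2, -4.5]
width: 13.5
```

```bash
python3 -c "
from h import *
go(578,-222,82,-3.3)"
```

```text
t 32.95 pos [ 535.5 -219.1   64.6] az -3.5 q6 1.22 w 13.5 F [-4.1 -1.2 -4.5] -> d [ 0.0425  0.0003 -0.0175] roll -0.0027 rows 1.1
```

Call:
move_arm:
  deltas:
    - [255,0.006,0,-0.0056,0]
    - [255,0.0128,0,-0.0102,0]
    - [255,0.0203,0,-0.0138,0]
    - [255,0.0282,0,-0.0162,0]
    - [255,0.0363,0,-0.0174,0]

```text
t: 33.37
ee_pos: [572.4, -221.5, 83.4]
orientation: [-3.14, 0.095, 0.004]
ft_force: [-7.3, 1.7, 10.3]
width: 12.8
```

Call:
move_arm:
  deltas:
    - [255,0.005,0,0,0]
    - [255,0.006,0,0,0]
    - [255,0.006,0,0,0]

```text
t: 33.62
ee_pos: [580.8, -222.1, 84.1]
orientation: [3.14, -0.095, 0.004]
ft_force: [-2.9, 3.4, 8.9]
width: 12.1
```

```bash
python3 -c "
from h import *
go(578,-222,82,-3.3)
for n in ('scene','side'):
  im=get_image(n);cv2.imwrite(f'pics/{n}4.png',im)
im=cv2.imread('pics/side4.png');cv2.imwrite('pics/side4c.png',cv2.resize(im[260:410,310:460],None,fx=4,fy=4))"
```

```text
t 33.62 pos [ 580.8 -222.1   84.1] az -3.5 q6 1.25 w 12.1 F [-2.9  3.4  8.9] -> d [-0.0028  0.0001  0.0021] roll -0.0028 rows 0.1
```

View pics/side4c.png

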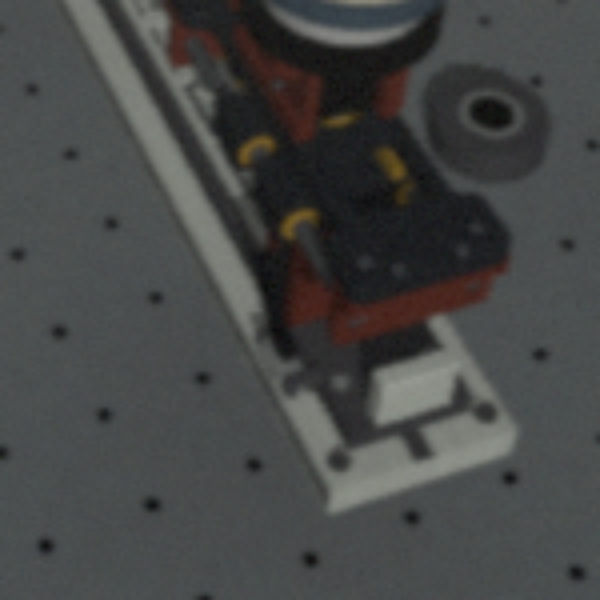

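Call:
move_arm:
  deltas:
    - [140,0,0,0,0]
    - [140,0,0,0,0]
    - [140,0,0,0,0]
    - [140,0,0,0,0]
    - [140,0,0,-0.02,0]

```text
t: 34.13
ee_pos: [576.9, -221.2, 98.7]
orientation: [-3.138, 0.095, 0.008]
ft_force: [-0.4, -0.0, 0.3]
width: 38.6
```

Call:
move_arm:
  deltas:
    - [140,0,0,-0.04,0]
    - [140,-0.01,0,-0.08,0]
    - [140,-0.03,0,-0.1,0]
    - [140,-0.06,0,-0.1,0]
    - [140,-0.06,0,-0.1,0]

```text
t: 34.55
ee_pos: [515.5, -218.0, 202.7]
orientation: [3.14, -0.096, -0.002]
ft_force: [-0.7, 0.6, -0.4]
width: 39.7
```

```bash
python3 -c "
from h import *
kt=cam('wrist');look('w31')
go(614,-310,60,86.7)
im=get_image('side');cv2.imwrite('pics/side5c.png',cv2.resize(im[210:410,290:460],None,fx=3,fy=3))
for k in ('nose','push','line'):
  for n in ('side',):
    for r in place_of(n,k): print(n,k,r)
"
```

```text
[630.2 -62.7] 86.4 23.2 [140. 105.]
[628.6 -86.5] 86.2 24.5 [166. 105.]
[ 627.1 -110.2] 86.7 23.1 [193. 105.]
[ 625.7 -134.4] 86.7 25.5 [220. 105.]
[ 624.2 -158.7] 85.8 23.1 [247. 105.]
[633.7  35.6] 86.6 23.0 [ 31. 108.]
[632.7  11.2] 88.3 25.9 [ 58. 107.]
[630.9 -38. ] 90.0 26.4 [112. 106.]
[631.6 -13.3] 86.5 23.1 [ 85. 107.]
[ 363.9 -104.1] 15.7 25.1 [225. 362.]
[ 351.1 -312.7] 154.1 22.9 [416. 361.]
t 34.6 pos [ 517.2 -218.3  202.2] az -3.5 q6 1.21 w 39.4 F [0.6 0.1 0.3] -> d [0.1022 0.0856 0.1422] roll -1.5745 rows 12.6
side nose {'location': [634.3, 70.7, 21.0], 'conf': 0.86}
side nose {'location': [626.4, 13.0, 29.2], 'conf': 0.66}
side push {'location': [613.7, -274.7, 49.8], 'conf': 0.69}
side line {'location': [617.3, -273.9, 43.9], 'conf': 0.7}
side line {'location': [640.4, 201.0, 14.8], 'conf': 0.62}
```

View pics/side5c.png

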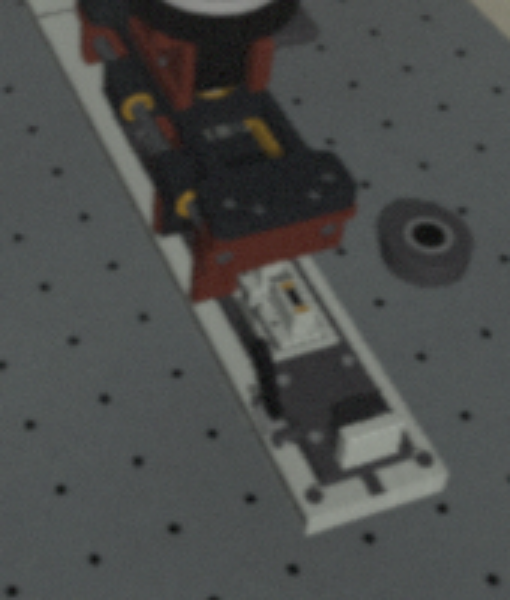

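View pics/w31.png

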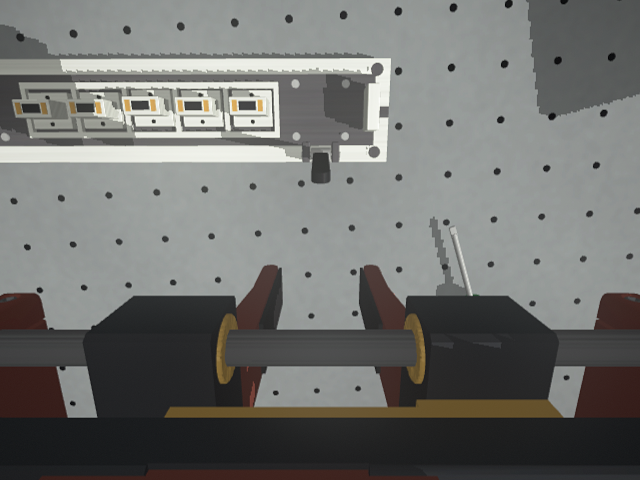

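```bash
python3 -c "
from h import *
im=cv2.imread('pics/w31.png');cv2.imwrite('pics/w31c.png',cv2.resize(im[50:200,270:400],None,fx=4,fy=4))"
```

```text
(no output)
```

View pics/w31c.png

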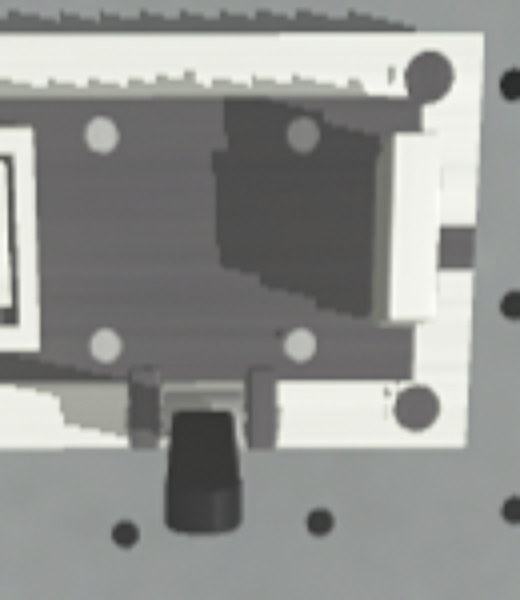

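```bash
python3 -c "
from h import *
kt=cam('wrist');print(bp(kt,(373.3,106.8),58))
go(620,-268,150,-3.3)"
```

```text
[ 617.03185476 -267.31826103   58.        ]
t 34.8 pos [ 519.9 -218.6  201.2] az -3.5 q6 1.21 w 39.1 F [-0.4  0.8  0.4] -> d [0.1029 0.0433 0.0512] roll -0.0027 rows 2.9
```

Call:
move_arm:
  deltas:
    - [140,0.1,0.043,0.02,0]
    - [140,0.1,0.043,0.05,0]
    - [140,0.1,0.043,0.05,0]
    - [140,0.1,0.043,0.05,0]
    - [140,0.1,0.043,0.05,0]

```text
t: 35.22
ee_pos: [616.5, -267.2, 148.1]
orientation: [-3.138, 0.095, 0.006]
ft_force: [-0.5, 0.4, 0.2]
width: 39.9
```

Call:
move_arm:
  deltas:
    - [140,0,0,0,0]
    - [140,0,0,0,0]
    - [140,0,0,0,0]

```text
t: 35.47
ee_pos: [616.1, -267.1, 152.9]
orientation: [3.14, -0.095, 0.002]
ft_force: [-0.5, -0.1, 0.3]
width: 39.5
```

```bash
python3 -c "
from h import *
look('w32',56)
go(620,-268,52,-3.3)"
```

```text
[625.9 -77.7] 86.5 20.9 [ 67. 244.]
[624.7 -99.2] 86.6 22.1 [ 96. 244.]
[ 623.3 -120.7] 86.3 21.0 [124. 244.]
[ 621.9 -142.7] 86.3 23.0 [154. 244.]
[ 620.6 -164.6] 86.8 21.0 [183. 244.]
[626.5 -55.3] 90.3 24.0 [ 37. 245.]
[ 540.7 -187.2] 154.7 29.4 [227. 337.]
[ 530.8 -337.4] 25.6 25.2 [414. 338.]
[ 510.  -339.5] 160.4 20.0 [416. 361.]
t 35.52 pos [ 616.2 -267.2  153. ] az -3.4 q6 1.2 w 39.5 F [ 1.3  0.2 -0. ] -> d [0.0037 0.0005 0.101 ] roll -0.0026 rows 2.4
```

View pics/w32.png

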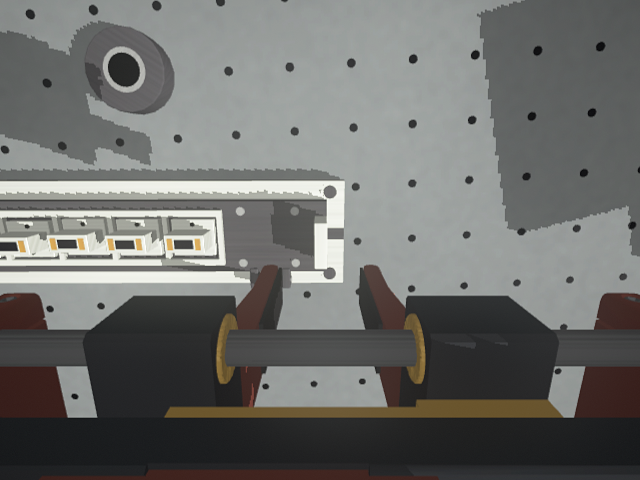

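Call:
move_arm:
  deltas:
    - [140,0.0045,0.0005,0.04,0]
    - [140,0.0045,0.0005,0.075,0]
    - [140,0.0045,0.0005,0.093,0]
    - [140,0.0045,0.0005,0.0995,0]
    - [140,0.0045,0.0005,0.0995,0]

```text
t: 35.93
ee_pos: [619.8, -267.7, 51.2]
orientation: [-3.139, 0.095, 0.003]
ft_force: [0.1, 0.5, 0.5]
width: 39.8
```

Call:
move_arm:
  deltas:
    - [140,0,0,0,0]
    - [140,0,0,0,0]

```text
t: 36.1
ee_pos: [622.0, -268.7, 54.3]
orientation: [3.139, -0.095, 0.005]
ft_force: [0.2, 0.1, -0.7]
width: 39.4
```

```bash
python3 -c "
from h import *
look('w33',56)
go(620,-267.5,52,-3.3)"
```

```text
[ 622.6 -164.2] 97.3 20.0 [ 98. 309.]
[ 604.  -222.7] 154.9 17.5 [227. 338.]
[ 587.1 -312.8] 169.5 15.2 [415. 358.]
t 36.15 pos [ 622.1 -268.7   54.3] az -3.5 q6 1.21 w 39.4 F [-0.1 -0.1  0.4] -> d [-0.0021 -0.0011  0.0023] roll -0.0028 rows 0.1
```

View pics/w33.png

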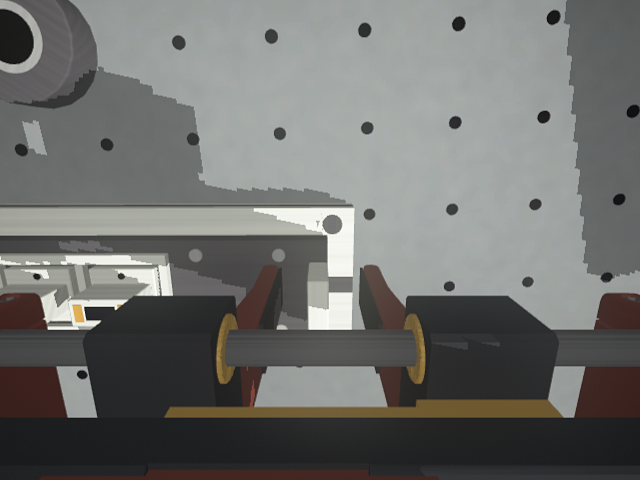

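Bar (318,300) between the fingers. Close.

Call:
move_arm:
  deltas:
    - [140,-0.002,-0.001,0.002,0]
    - [255,-0.002,-0.001,0.002,0]
    - [255,-0.002,-0.001,0.002,0]
    - [255,-0.002,-0.001,0.002,0]
    - [255,-0.002,-0.001,0.002,0]

```text
t: 36.57
ee_pos: [618.9, -267.1, 50.2]
orientation: [3.14, -0.095, 0.0]
ft_force: [0.2, -1.4, 0.1]
width: 16.4
```

Call:
move_arm:
  deltas:
    - [255,0,0,0,0]
    - [255,0,0,0,0]
    - [255,0,0,0,0]

```text
t: 36.82
ee_pos: [618.9, -267.1, 50.1]
orientation: [3.14, -0.095, 0.0]
ft_force: [-0.2, -0.5, 1.0]
width: 9.7
```

```bash
python3 -c "
from h import *
o=get_obs();p=o['ee_pos']
a=np.radians(86.7);q=p+120*np.array([np.cos(a),np.sin(a),0])
go(*q)
ims={n:get_image(n) for n in ('scene','side')}
for n in ims: cv2.imwrite(f'pics/{n}6.png',ims[n])
im=ims['scene'];cv2.imwrite('pics/s6c.png',cv2.resize(im[230:380,260:410],None,fx=4,fy=4))
im=ims['side'];cv2.imwrite('pics/d6c.png',cv2.resize(im[180:280,280:380],None,fx=6,fy=6))
for n in ims:
  for k in ('nose','line'): 
    for r in place_of(n,k): print(n,k,r)
"
```

```text
t 36.82 pos [ 618.9 -267.1   50.1] az -3.5 q6 1.21 w 9.7 F [-0.2 -0.5  1. ] -> d [-0.0003 -0.12   -0.    ] roll 0 rows 2.9
scene nose {'location': [633.9, 71.4, 22.1], 'conf': 0.9}
scene line {'location': [614.4, -268.5, 43.7], 'conf': 0.53}
side nose {'location': [633.7, 70.7, 18.7], 'conf': 0.67}
side nose {'location': [642.3, 201.6, 17.2], 'conf': 0.67}
side nose {'location': [620.9, -165.9, 34.7], 'conf': 0.43}
side line {'location': [641.2, 199.6, 15.8], 'conf': 0.84}
```

View pics/s6c.png

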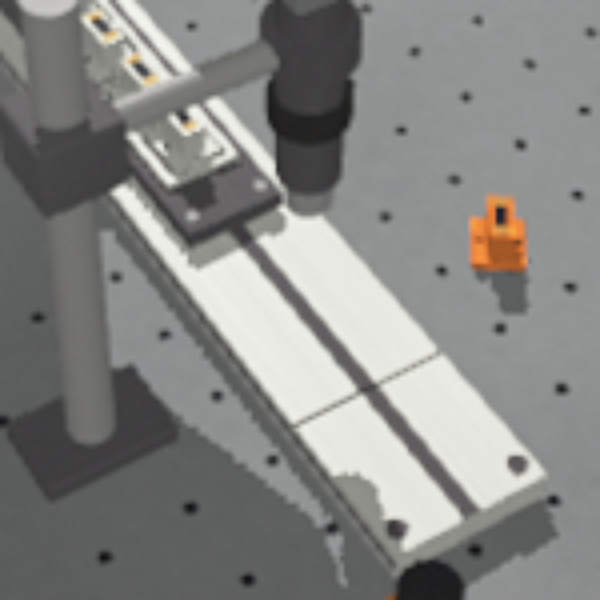

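View pics/d6c.png

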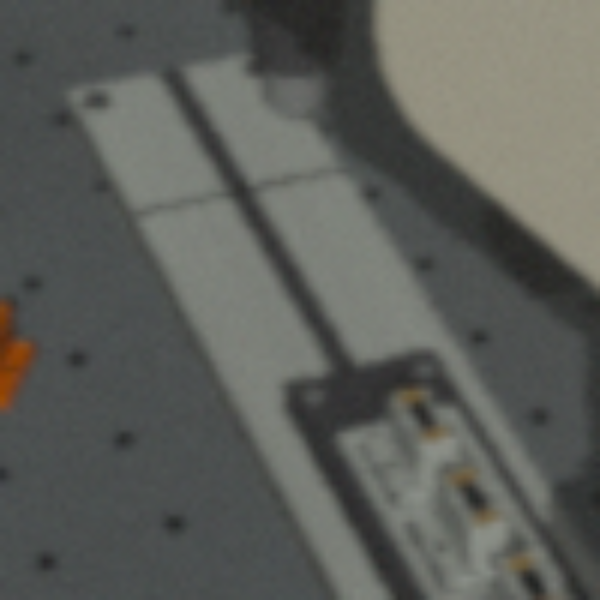

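Call:
move_arm:
  deltas:
    - [255,0,-0.008,0,0]
    - [255,0,-0.02,0,0]
    - [255,-0.0001,-0.035,0,0]
    - [255,-0.0001,-0.05,0,0]
    - [255,-0.0002,-0.063,0,0]

```text
t: 37.53
ee_pos: [622.7, -202.6, 50.1]
orientation: [3.14, -0.094, 0.001]
ft_force: [1.7, -3.0, -1.5]
width: 9.6
```

Call:
move_arm:
  deltas:
    - [255,0,-0.012,0,0]
    - [255,0,-0.024,0,0]
    - [255,-0.0001,-0.036,0,0]
    - [255,-0.0001,-0.046,0,0]
    - [255,-0.0001,-0.05,0,0]

```text
t: 37.95
ee_pos: [625.6, -152.4, 50.1]
orientation: [-3.14, 0.093, -0.0]
ft_force: [1.6, -3.4, -0.3]
width: 9.7
```

Call:
move_arm:
  deltas:
    - [255,0,0,0,0]
    - [255,0,0,0,0]
    - [255,0,0,0,0]

```text
t: 38.2
ee_pos: [625.5, -153.9, 50.1]
orientation: [-3.14, 0.095, -0.0]
ft_force: [1.4, 3.5, -0.3]
width: 9.7
```

```bash
python3 -c "
from h import *
go(618.9+120*.0576,-267.1+119.8,50,-3.3)
ims={n:get_image(n) for n in ('scene','side')}
for n in ims: cv2.imwrite(f'pics/{n}7.png',ims[n])
im=ims['scene'];cv2.imwrite('pics/s7c.png',cv2.resize(im[230:380,260:410],None,fx=4,fy=4,interpolation=cv2.INTER_CUBIC))
im=ims['side'];cv2.imwrite('pics/d7c.png',cv2.resize(im[180:280,280:380],None,fx=6,fy=6,interpolation=cv2.INTER_CUBIC))
"
```

```text
t 38.2 pos [ 625.5 -153.9   50.1] az -3.5 q6 1.37 w 9.7 F [ 1.4  3.5 -0.3] -> d [-0.0001 -0.0066  0.0001] roll -0.003 rows 0.2
```

View pics/s7c.png

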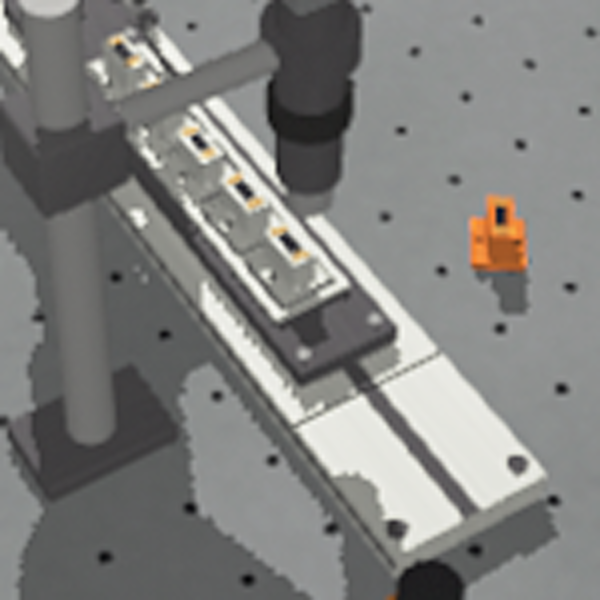

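View pics/d7c.png

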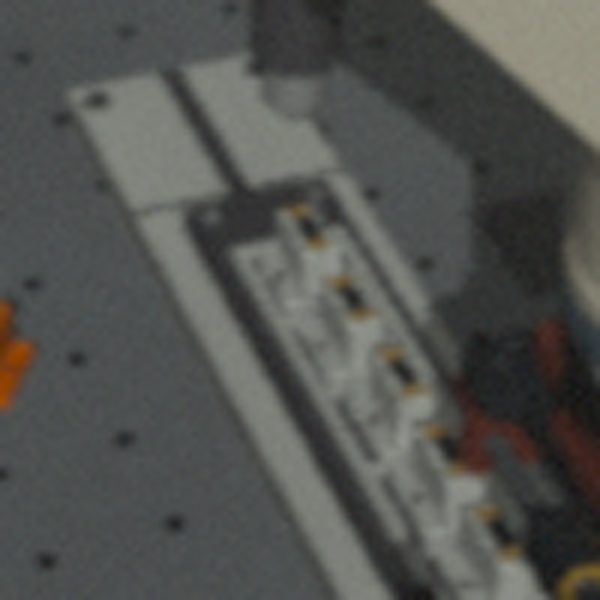

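```bash
cat >> h.py <<'E'
U=np.array([.0576,.9983,0]);V=np.array([.9983,-.0576,0])
C=np.array([640.6,204,18.])
def prof(im,kt,s,y0,y1,step=1.,z=18):
    g=cv2.cvtColor(im,cv2.COLOR_BGR2GRAY).astype(np.float32)
    ys=np.arange(y0,y1,step);P=[pj(kt,[*(C+V*s+U*y)[:2],z]) for y in ys]
    m=np.array(P,np.float32)
    return ys,cv2.remap(g,m[:,0].reshape(1,-1),m[:,1].reshape(1,-1),cv2.INTER_CUBIC)[0]
E
python3 - <<'E'
from h import *
im=cv2.imread('pics/scene7.png');kt=cam('scene')
for s in (-42,-39,-36,36,39,42,-25,-15,15,25):
    ys,v=prof(im,kt,s,-40,12,2)
    print(s,v.round().astype(int).tolist())
print(ys.tolist())
E
```

```text
-42 [234, 236, 233, 234, 235, 232, 232, 235, 234, 234, 236, 233, 237, 235, 235, 234, 234, 240, 218, 161, 184, 237, 234, 236, 235, 234]
-39 [235, 236, 235, 237, 235, 236, 236, 234, 232, 232, 232, 232, 232, 233, 233, 233, 233, 235, 227, 171, 187, 232, 236, 233, 232, 232]
-36 [213, 215, 212, 211, 209, 200, 204, 223, 243, 237, 232, 233, 233, 232, 231, 232, 233, 237, 222, 174, 188, 236, 234, 233, 233, 233]
36 [215, 188, 196, 205, 212, 218, 206, 160, 187, 233, 191, 163, 192, 220, 194, 184, 176, 183, 205, 139, 187, 243, 232, 230, 230, 230]
39 [235, 234, 236, 236, 235, 235, 234, 229, 224, 234, 236, 231, 231, 240, 233, 236, 236, 231, 213, 165, 195, 232, 232, 230, 230, 230]
42 [236, 235, 236, 236, 236, 235, 236, 237, 237, 238, 236, 235, 235, 235, 236, 237, 236, 242, 212, 149, 208, 245, 236, 235, 233, 234]
-25 [134, 151, 135, 103, 84, 89, 90, 71, 59, 62, 95, 142, 146, 143, 164, 206, 229, 233, 222, 182, 192, 229, 233, 231, 231, 231]
-15 [96, 95, 95, 96, 97, 97, 90, 70, 58, 65, 98, 132, 143, 143, 142, 140, 147, 185, 218, 184, 191, 226, 232, 230, 230, 230]
15 [166, 177, 159, 111, 98, 96, 86, 64, 56, 63, 98, 134, 144, 145, 144, 144, 144, 143, 128, 128, 193, 232, 233, 231, 231, 231]
25 [87, 87, 83, 82, 79, 81, 77, 64, 55, 65, 109, 145, 145, 143, 142, 138, 156, 161, 119, 122, 195, 234, 233, 230, 231, 230]
[-40, -38, -36, -34, -32, -30, -28, -26, -24, -22, -20, -18, -16, -14, -12, -10, -8, -6, -4, -2, 0, 2, 4, 6, 8, 10]
```

Call:
move_arm:
  deltas:
    - [255,0,-0.004,0,0]
    - [255,0,-0.009,0,0]
    - [255,0,-0.013,0,0]
    - [255,0,-0.016,0,0]
    - [255,0,-0.016,0,0]

```text
t: 38.72
ee_pos: [626.5, -137.6, 50.1]
orientation: [-3.14, 0.095, -0.0]
ft_force: [2.1, 0.0, -0.2]
width: 9.8
```

Call:
move_arm:
  deltas:
    - [255,0,0,0,0]
    - [255,0,0,0,0]
    - [255,0,0,0,0]

```text
t: 38.97
ee_pos: [626.5, -137.7, 50.1]
orientation: [-3.139, 0.095, -0.0]
ft_force: [3.6, 3.4, 1.1]
width: 9.8
```

```bash
cat > gap.py <<'E'
from h import *
import sys
o=get_obs();print(o['t'],o['ee_pos'],o['ft_force'])
im=get_image('scene');cv2.imwrite(f'pics/{sys.argv[1]}.png',im);kt=cam('scene')
cv2.imwrite(f'pics/{sys.argv[1]}c.png',cv2.resize(im[290:370,310:400],None,fx=6,fy=6,interpolation=cv2.INTER_CUBIC))
L=[]
for s in (-42,-40,-38,39,41,43):
    ys,v=prof(im,kt,s,-8,5,.25);w=np.clip(np.median(v)-v-12,0,None);L.append((w*ys).sum()/w.sum())
E=[]
for s in (-25,-22,-18,-14,14,18,22,25):
    ys,v=prof(im,kt,s,-30,6,.25)
    i=int(np.argmin(v));j=i
    while j<len(v)-1 and v[j]<100: j+=1
    E.append(round(float(ys[j]),2))
print('line',np.round(L,2),'edge',E,'gap',np.mean(L)-np.mean(E))
E
python3 gap.py s8
```

```text
38.9667 [ 626.50510441 -137.71726764   50.12335085] [3.5848278  3.43202768 1.13036601]
line [-1.48 -1.25 -1.32 -1.49 -1.8  -1.6 ] edge [-1.0, -0.75, -0.75, -1.0, -0.5, -0.25, -0.5, -0.5] gap -0.8339295253550534
```

View pics/s8c.png

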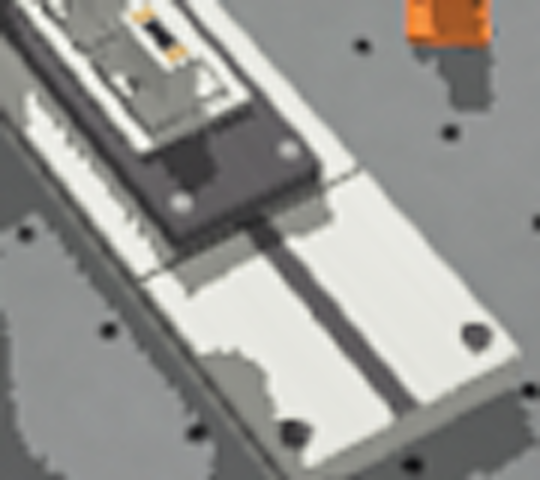

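Call:
move_arm:
  deltas:
    - [255,0,-0.001,0,0]
    - [255,0,-0.002,0,0]
    - [255,0,-0.002,0,0]
    - [255,0,-0.002,0,0]
    - [255,0,-0.002,0,0]

```text
t: 39.43
ee_pos: [626.5, -136.6, 50.1]
orientation: [3.14, -0.095, 0.001]
ft_force: [3.3, -3.2, -0.8]
width: 9.8
```

```bash
python3 gap.py s9
```

```text
39.4333 [ 626.53254211 -136.63490642   50.13019671] [ 3.29167404 -3.18719899 -0.79618629]
line [-1.48 -1.25 -1.32 -1.5  -1.81 -1.6 ] edge [-0.5, -0.5, -0.75, -0.75, -0.5, -0.5, -0.75, -0.5] gap -0.8983309225431244
```

View pics/s9c.png

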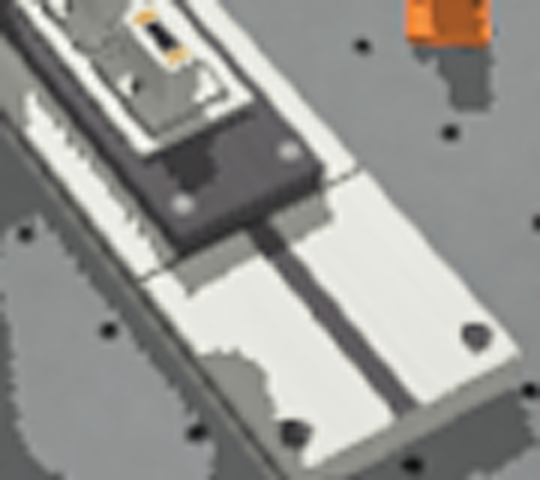

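Call:
move_arm:
  deltas:
    - [140,0,0,0,0]
    - [140,0,0,0,0]
    - [140,0,0,0,0]
    - [140,0,0,0,0]
    - [140,0,0,-0.02,0]

```text
t: 39.9
ee_pos: [623.4, -135.4, 66.7]
orientation: [-3.139, 0.095, 0.011]
ft_force: [-1.0, 0.8, -0.5]
width: 38.0
```

Call:
move_arm:
  deltas:
    - [140,0,0,-0.04,0]
    - [140,0,0,-0.08,0]
    - [140,-0.01,0,-0.12,0]
    - [140,-0.05,0,-0.12,0]
    - [140,-0.09,0,-0.12,0]

```text
t: 40.32
ee_pos: [538.0, -131.0, 192.8]
orientation: [3.139, -0.094, 0.01]
ft_force: [0.1, 0.5, -0.5]
width: 39.5
```

```bash
python3 -c "
from h import *
go(500,185,170,80)"
```

```text
t 40.32 pos [ 538.  -131.   192.8] az -3.4 q6 1.37 w 39.5 F [ 0.1  0.5 -0.5] -> d [-0.057  -0.3132  0.0221] roll -1.4561 rows 11.7
```

```bash
python3 -c "
from h import *
go(515,200,190)"
```

```text
t 40.32 pos [ 538.  -131.   192.8] az -3.4 q6 1.37 w 39.5 F [ 0.1  0.5 -0.5] -> d [-0.0428 -0.3291  0.0022] roll 0 rows 8.0
```

Call:
move_arm:
  deltas:
    - [140,-0.04,-0.04,0,0]
    - [140,-0.043,-0.08,0,0]
    - [140,-0.043,-0.12,0,0]
    - [140,-0.043,-0.16,0,0]
    - [140,-0.043,-0.2,0,0]

```text
t: 40.73
ee_pos: [504.5, 67.7, 190.4]
orientation: [-3.14, 0.096, 0.0]
ft_force: [1.5, -0.1, -0.2]
width: 39.6
```

Call:
move_arm:
  deltas:
    - [140,0,-0.04,0,0]
    - [140,0,-0.08,0,0]
    - [140,0,-0.12,0,0]
    - [140,0,-0.13,0,0]
    - [140,0,-0.13,0,0]

```text
t: 41.15
ee_pos: [512.9, 198.4, 190.0]
orientation: [-3.14, 0.088, 0.0]
ft_force: [-0.6, -0.3, 0.3]
width: 39.5
```

Call:
move_arm:
  deltas:
    - [140,0,0,0,0]
    - [140,0,0,0,0]
    - [140,0,0,0,0]

```text
t: 41.4
ee_pos: [513.0, 194.1, 189.9]
orientation: [3.14, -0.098, -0.001]
ft_force: [-0.5, 0.3, -0.2]
width: 39.9
```

```bash
python3 -c "
from h import *
look('w40',56)
go(515,200,190)
im=cv2.imread('pics/w40.png');cv2.imwrite('pics/w40c.png',cv2.resize(im[60:210,250:450],None,fx=4,fy=4,interpolation=cv2.INTER_CUBIC))"
```

```text
[633.4  53.7] 86.6 20.9 [495.  64.]
[631.9  32.1] 85.2 22.2 [524.  65.]
[630.4  10.6] 86.6 21.0 [552.  65.]
[629.2 -11.4] 87.2 23.1 [581.  65.]
[628.  -33.4] 86.5 20.9 [610.  64.]
[633.8  76.1] 91.5 24.1 [465.  66.]
[634.2  98.6] 85.8 20.8 [436.  67.]
[634.1 120.8] 94.5 23.8 [406.  70.]
[635.2 143.1] 78.8 21.2 [377.  70.]
t 41.45 pos [513.2 194.2 190. ] az -3.6 q6 1.97 w 40.0 F [-0.7 -1.   0.7] -> d [ 0.0015 -0.0059  0.    ] roll 0 rows 0.1
```

View pics/w40.png

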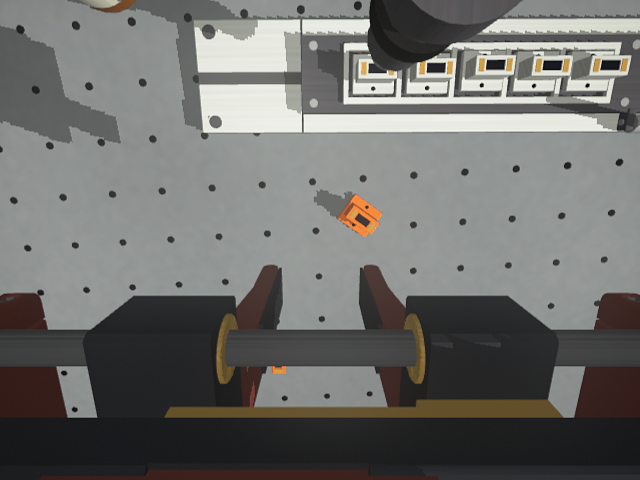

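View pics/w40c.png

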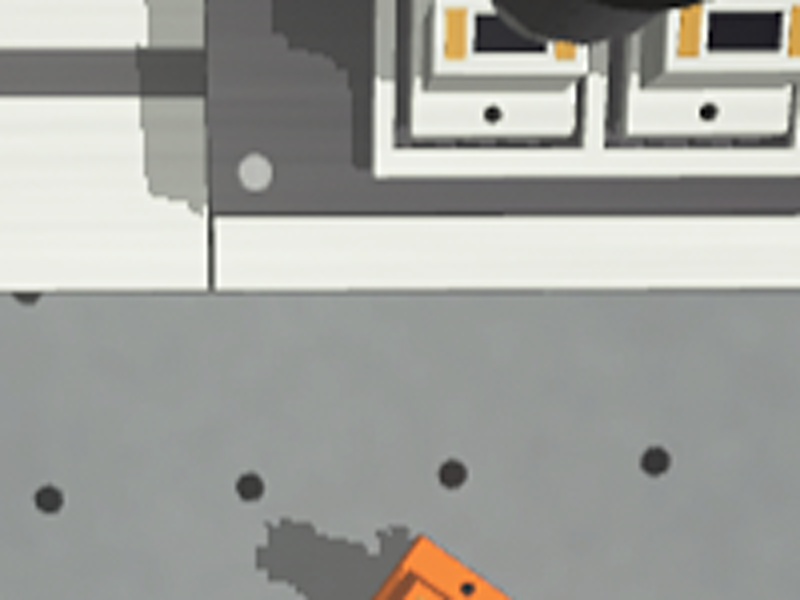

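```bash
python3 - <<'E'
from h import *
im=cv2.imread('pics/w40.png');g=cv2.cvtColor(im,cv2.COLOR_BGR2GRAY).astype(float);kt=cam('wrist')
for v in (116,119,122,125,128,130):
    r=g[v,294:312];w=np.clip(np.median(r)-r-12,0,None);u=294+(w*np.arange(18)).sum()/w.sum();p=bp(kt,(u,v),18);print('line',v,round(u,2),((p-C)@U).round(2),((p-C)@V).round(1))
for v in (66,70,74,85,88,92,96,100,104,108):
    r=g[v,292:314];lo=r[-4:].mean();hi=r[:5].mean();t=(lo+hi)/2
    j=np.where(r>t)[0][-1];u=292+j+(r[j]-t)/(r[j]-r[j+1])
    p=bp(kt,(u,v),30);q=bp(kt,(u,v),18);print('edge',v,round(u,2),((p-C)@U).round(2),((q-C)@U).round(2),((p-C)@V).round(1),r.round().astype(int).tolist())
E
```

```text
line 116 302.26 -1.63 -31.2
line 119 302.34 -1.66 -33.7
line 122 302.38 -1.65 -36.3
line 125 302.38 -1.6 -38.8
line 128 302.38 -1.56 -41.4
line 130 302.38 -1.53 -43.1
edge 66 300.34 -1.36 -0.74 7.0 [163, 164, 165, 164, 165, 164, 164, 165, 158, 85, 103, 103, 103, 102, 102, 102, 102, 101, 102, 102, 101, 102]
edge 70 300.34 -1.3 -0.67 3.9 [167, 168, 167, 168, 167, 167, 167, 168, 160, 89, 106, 106, 106, 106, 105, 105, 105, 105, 105, 105, 105, 105]Traceback (most recent call last):
  File "<stdin>", line 7, in <module>
IndexError: index 22 is out of bounds for axis 0 with size 22
```

Call:
move_arm:
  deltas:
    - [140,0,-0.04,0,0]
    - [140,0,-0.07,0,0]
    - [140,0,-0.07,0,0]
    - [140,0,-0.07,0,0]
    - [140,0,-0.07,0,0]

```text
t: 41.87
ee_pos: [517.3, 264.5, 189.8]
orientation: [3.139, -0.096, -0.001]
ft_force: [0.4, -0.7, 0.5]
width: 39.5
```

```bash
python3 - <<'E'
from h import *
o=get_obs();kt=cam('wrist',o);im=get_image('wrist');cv2.imwrite('pics/w41.png',im)
print(o['ee_pos'])
c=pj(kt,C);print(c)
u,v=c.astype(int);cv2.imwrite('pics/w41c.png',cv2.resize(im[max(0,v-50):v+60,u-50:u+60],None,fx=5,fy=5,interpolation=cv2.INTER_CUBIC))
E
```

```text
[517.28282414 264.4804387  189.83761384]
[380.94534237  77.63893738]
```

View pics/w41c.png

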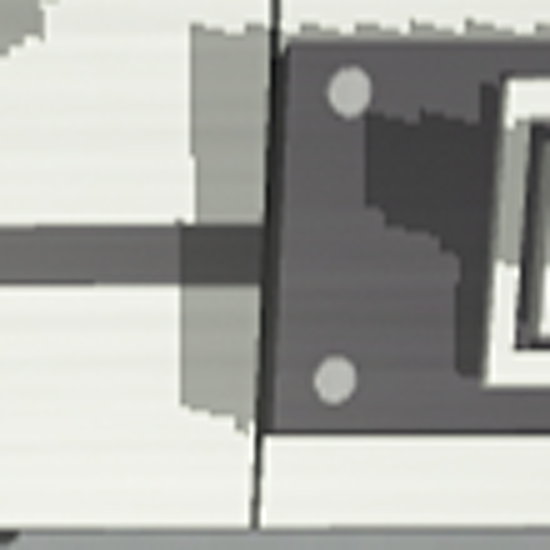

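```bash
python3 - <<'E'
from h import *
im=cv2.imread('pics/w41.png');g=cv2.cvtColor(im,cv2.COLOR_BGR2GRAY).astype(float)
u0=330;v0=27
def left(v):
    r=g[v,370:395];m=int(np.argmin(np.where(np.arange(25)<20,r,999)))
    return r
for v in list(range(29,36,2))+list(range(38,118,6))+list(range(116,131,2)):
    print(v,g[v,372:394].round().astype(int).tolist())
E
```

```text
29 [233, 232, 232, 232, 232, 233, 233, 233, 233, 233, 235, 233, 114, 76, 205, 237, 233, 232, 233, 233, 233, 233]
31 [233, 233, 232, 231, 230, 231, 229, 201, 202, 203, 212, 233, 114, 91, 228, 234, 232, 229, 201, 202, 203, 210]
33 [154, 153, 163, 208, 206, 208, 201, 154, 156, 156, 158, 149, 39, 66, 171, 211, 209, 202, 157, 159, 159, 157]
35 [165, 165, 165, 165, 164, 164, 164, 164, 164, 165, 168, 160, 46, 75, 171, 137, 111, 111, 111, 111, 111, 112]
38 [160, 160, 159, 159, 161, 161, 161, 161, 160, 161, 163, 155, 40, 51, 60, 64, 97, 95, 94, 94, 95, 94]
44 [163, 163, 163, 163, 163, 163, 163, 163, 163, 164, 163, 139, 29, 44, 53, 78, 98, 96, 95, 96, 96, 95]
50 [162, 163, 163, 162, 162, 163, 163, 162, 162, 164, 161, 122, 32, 49, 56, 87, 96, 94, 94, 95, 94, 94]
56 [162, 161, 161, 161, 161, 160, 161, 160, 161, 163, 156, 72, 39, 50, 60, 98, 94, 93, 94, 94, 94, 93]
62 [161, 161, 161, 161, 161, 161, 160, 160, 160, 162, 156, 56, 45, 53, 69, 98, 96, 96, 95, 94, 95, 95]
68 [163, 164, 164, 163, 163, 163, 163, 162, 162, 166, 158, 35, 50, 57, 81, 99, 97, 98, 97, 97, 97, 97]
74 [77, 77, 76, 75, 76, 76, 7
[... 1045 characters left out ...]
238, 238, 238]
120 [238, 238, 238, 238, 238, 238, 239, 238, 181, 63, 170, 246, 240, 238, 238, 238, 237, 237, 237, 237, 237, 237]
122 [240, 240, 240, 240, 240, 240, 242, 241, 186, 77, 196, 246, 241, 239, 240, 240, 240, 239, 239, 239, 239, 239]
124 [241, 241, 240, 240, 240, 240, 242, 242, 186, 89, 218, 245, 241, 240, 240, 240, 240, 240, 240, 240, 240, 240]
126 [238, 239, 239, 238, 239, 239, 240, 239, 156, 89, 215, 242, 239, 238, 238, 238, 237, 238, 238, 238, 238, 237]
128 [238, 238, 238, 238, 238, 238, 240, 238, 125, 104, 235, 241, 238, 238, 238, 237, 237, 237, 237, 237, 237, 237]
130 [240, 241, 241, 240, 241, 240, 243, 239, 125, 117, 250, 242, 240, 240, 239, 240, 240, 240, 240, 240, 240, 239]
```

```bash
python3 -c "
from h import *
go(525,-91,190,-3.3)"
```

```text
t 41.92 pos [517.3 264.3 189.9] az -3.5 q6 2.08 w 39.4 F [ 0.6  1.  -0.2] -> d [2.950e-02 3.541e-01 1.000e-04] roll -0.0039 rows 8.5
```

Call:
move_arm:
  deltas:
    - [255,0.0,0.04,0,0]
    - [255,0,0.08,0,0]
    - [255,0.01,0.12,0,0]
    - [255,0.015,0.16,0,0]
    - [255,0.02,0.2,0,0]

```text
t: 42.33
ee_pos: [524.8, 61.9, 190.2]
orientation: [3.14, -0.096, 0.0]
ft_force: [1.6, 0.3, -0.0]
width: 9.9
```

Call:
move_arm:
  deltas:
    - [255,0.0,0.04,0,0]
    - [255,0,0.08,0,0]
    - [255,0.01,0.12,0,0]
    - [255,0.01,0.15,0,0]
    - [255,0.01,0.15,0,0]

```text
t: 42.75
ee_pos: [525.5, -91.2, 190.3]
orientation: [3.139, -0.104, 0.001]
ft_force: [-0.6, 0.6, 0.1]
width: 0.8
```

Call:
move_arm:
  deltas:
    - [255,0,0,0,0]
    - [255,0,0,0,0]
    - [255,0,0,0,0]

```text
t: 43.0
ee_pos: [525.9, -84.9, 190.0]
orientation: [-3.14, 0.094, 0.001]
ft_force: [-0.8, 0.1, -0.0]
width: 0.3
```

```bash
python3 -c "
from h import *
o=get_obs();kt=cam('wrist',o)
look('w42',56)
for z in (26,105): print(pj(kt,(585.5,-91.6,z)))
go(608,-91.6,150,-3.3)
im=cv2.imread('pics/w42.png');cv2.imwrite('pics/w42c.png',cv2.resize(im[40:200,250:410],None,fx=3.7,fy=3.7))"
```

```text
[633.6  53.1] 87.6 21.0 [135. 106.]
[628. -34.] 86.8 20.9 [247. 107.]
[632.1  31.6] 84.8 22.3 [163. 106.]
[629.2 -12. ] 87.0 23.2 [219. 107.]
[630.5  10. ] 86.4 20.9 [191. 107.]
[636.7 142.4] 86.4 20.9 [ 21. 109.]
[635.1 122.1] 84.4 19.7 [ 48. 110.]
[633.4  77.5] 92.5 27.9 [104. 109.]
[633.5 101.9] 86.5 20.9 [ 74. 110.]
[323.70481867 157.0079251 ]
[324.89687417 159.92597376]
t 43.05 pos [526.  -84.6 190. ] az -3.4 q6 1.45 w 0.2 F [ 0.8 -0.5  0.1] -> d [0.0823 0.0021 0.04  ] roll -0.0018 rows 2.2
```

View pics/w42.png

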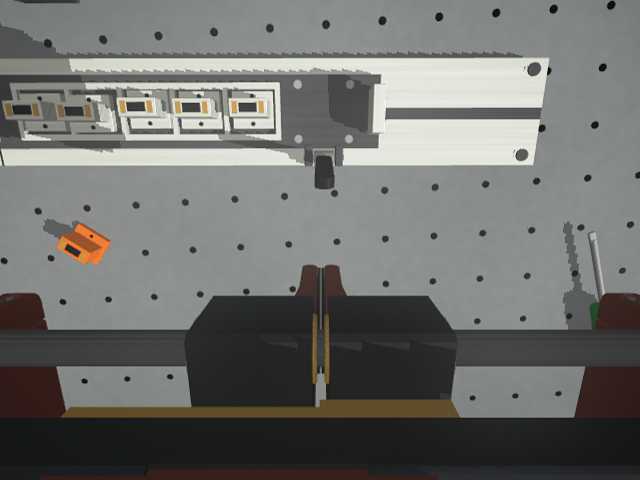

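View pics/w42c.png

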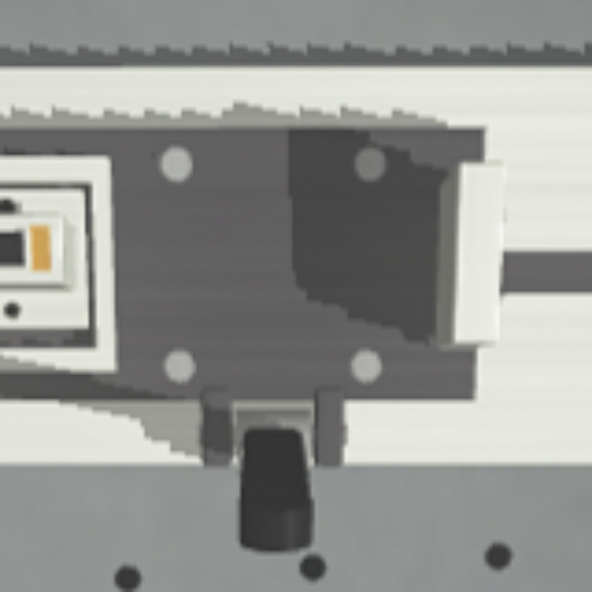

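```bash
python3 -c "
from h import *
kt=cam('wrist')
for t in (1.57,1.5,1.4,1.3,1.2,1.1,1.0): print(t,[pj(kt,np.array([585.5,-91.6,26])+ r*(-np.cos(t)*V+np.sin(t)*np.array([0,0,1])) + o*(np.sin(t)*V+np.cos(t)*np.array([0,0,1]))).round(1).tolist() for r,o in((79,4),(79,-4),(20,4))])
"
```

```text
1.57 [[325.5, 154.1], [325.4, 166.3], [324.4, 152.9]]
1.5 [[325.4, 162.6], [325.4, 174.6], [324.4, 154.6]]
1.4 [[325.4, 174.5], [325.4, 185.9], [324.4, 157.1]]
1.3 [[325.4, 185.8], [325.3, 196.6], [324.4, 159.6]]
1.2 [[325.3, 196.5], [325.2, 206.3], [324.4, 162.1]]
1.1 [[325.2, 206.2], [325.1, 215.1], [324.4, 164.5]]
1.0 [[325.1, 215.0], [325.0, 222.8], [324.4, 166.8]]
```

```bash
python3 -c "
from h import *
go(606,-92.3,92,-3.3)"
```

```text
t 43.05 pos [526.  -84.6 190. ] az -3.4 q6 1.45 w 0.2 F [ 0.8 -0.5  0.1] -> d [0.0803 0.0029 0.098 ] roll -0.0018 rows 3.0
```

Call:
move_arm:
  deltas:
    - [255,0.04,0.003,0,0]
    - [255,0.08,0.003,0,0]
    - [255,0.08,0.003,0.03,0]
    - [255,0.08,0.003,0.06,0]
    - [255,0.08,0.003,0.08,0]

```text
t: 43.47
ee_pos: [605.6, -91.6, 107.8]
orientation: [-3.14, 0.091, 0.003]
ft_force: [-0.3, -0.2, -0.1]
width: 0.5
```

Call:
move_arm:
  deltas:
    - [255,0,0,0,0]
    - [255,0,0,0,0]
    - [255,0,0,0,0]

```text
t: 43.72
ee_pos: [606.8, -92.6, 111.2]
orientation: [3.14, -0.093, 0.002]
ft_force: [0.7, -0.9, 0.9]
width: 0.3
```

```bash
python3 -c "
from h import *
go(604,-92.3,90,-3.3)
H=np.array([585.5,-91.6,26])
look('w43',56)"
```

```text
t 43.72 pos [606.8 -92.6 111.2] az -3.4 q6 1.46 w 0.3 F [ 0.7 -0.9  0.9] -> d [-0.0028 -0.0002  0.0212] roll -0.0016 rows 0.5
[633.8  53. ] 86.4 20.9 [ 81. 231.]
[632.3  31.5] 85.6 22.1 [116. 231.]
[630.9  10.1] 86.6 20.9 [151. 232.]
[629.6 -11.9] 86.7 23.0 [187. 232.]
[628.3 -33.8] 86.6 20.9 [223. 232.]
[633.7  77.4] 93.1 27.9 [ 42. 234.]
[550.7 -89.3] 155.3 23.3 [320. 339.]
[550.  -93.5] 176.6 22.7 [327. 340.]
```

View pics/w43.png

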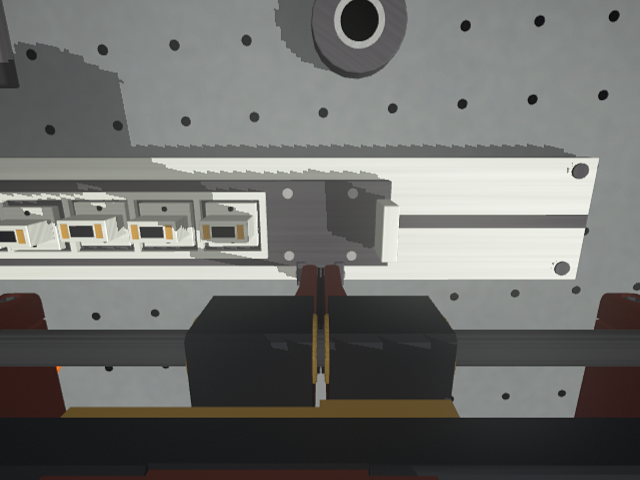

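Call:
move_arm:
  deltas:
    - [255,-0.003,0,0.012,0]
    - [255,-0.003,0,0.021,0]
    - [255,-0.009,0,0.021,0]
    - [255,-0.0173,0,0.0214,0]
    - [255,-0.0257,0,0.0232,0]

```text
t: 44.18
ee_pos: [580.4, -91.8, 87.7]
orientation: [3.14, -0.095, 0.003]
ft_force: [2.8, -0.4, -1.1]
width: 0.3
```

Call:
move_arm:
  deltas:
    - [255,-0.0046,0,0.0018,0]
    - [255,-0.0092,0,0.0038,0]
    - [255,-0.0135,0,0.0068,0]
    - [255,-0.0176,0,0.01,0]
    - [255,-0.0212,0,0.0132,0]

```text
t: 44.6
ee_pos: [558.8, -90.5, 73.5]
orientation: [3.14, -0.095, 0.0]
ft_force: [0.8, -1.1, -0.2]
width: 0.6
```

```bash
python3 -c "
from h import *
go(556.5,-90.5,71.5,-3.3)
look('w44',56)
im=get_image('side');cv2.imwrite('pics/side9.png',cv2.resize(im[180:380,280:440],None,fx=3.7,fy=3))"; python3 gap.py s10
```

```text
t 44.6 pos [558.8 -90.5  73.5] az -3.5 q6 1.45 w 0.6 F [ 0.8 -1.1 -0.2] -> d [-0.0023  0.0002  0.002 ] roll -0.0028 rows 0.1
[628.2 -33.9] 86.4 20.9 [192. 152.]
[632.3  31.5] 84.8 22.2 [ 53. 152.]
[629.4 -11.9] 87.1 23.0 [145. 152.]
[630.6  10. ] 86.5 20.9 [ 99. 153.]
44.7 [558.05164077 -90.3343699   72.9424274 ] [ 0.14051558 -0.19244545 -0.70056504]
line [-1.49 -1.26 -1.32 -1.74 -1.85 -1.66] edge [-0.5, -0.5, -0.75, -0.75, -0.5, -0.5, -0.5, -0.75] gap -0.9573339983834901
```

View pics/side9.png

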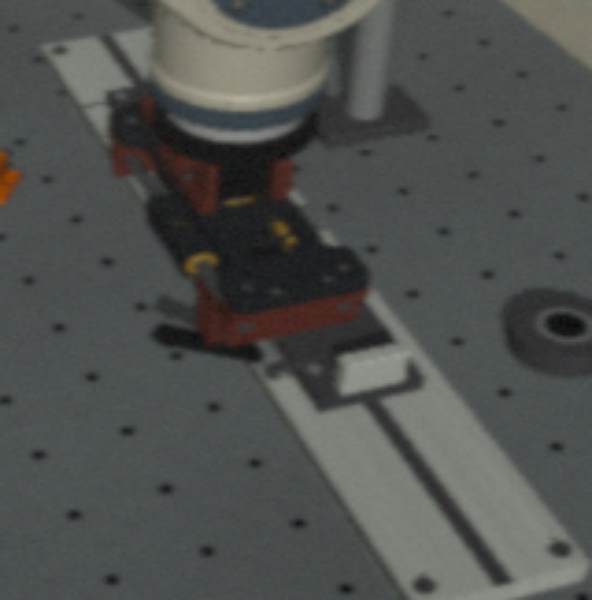

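View pics/s10c.png

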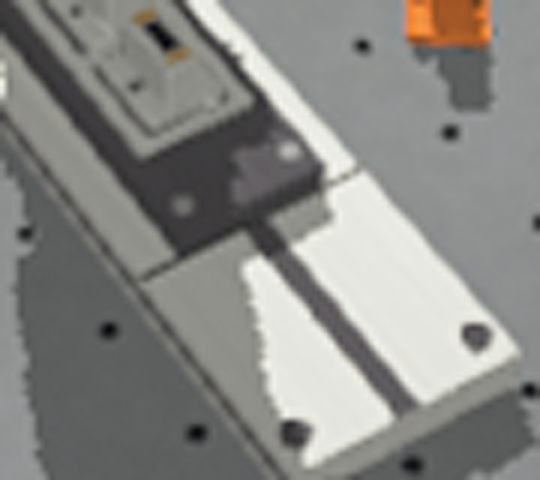

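Call:
move_arm:
  deltas:
    - [255,-0.0034,0,0.0033,0]
    - [255,-0.0064,0,0.0075,0]
    - [255,-0.0089,0,0.0117,0]
    - [255,-0.011,0,0.0163,0]
    - [255,-0.0126,0,0.021,0]

```text
t: 45.17
ee_pos: [546.6, -89.7, 52.3]
orientation: [3.14, -0.095, 0.001]
ft_force: [2.4, 0.5, 1.9]
width: 0.2
```

Call:
move_arm:
  deltas:
    - [255,-0.001,0,0.005,0]
    - [255,-0.0018,0,0.009,0]
    - [255,-0.0018,0,0.0105,0]
    - [255,-0.0018,0,0.0115,0]
    - [255,-0.0018,0,0.0115,0]

```text
t: 45.58
ee_pos: [545.1, -89.7, 42.7]
orientation: [3.14, -0.095, 0.001]
ft_force: [-5.4, 0.4, 23.2]
width: 0.8
```

```bash
python3 -c "
from h import *
go(545.5,-90,43,-3.3)"
```

```text
t 45.58 pos [545.1 -89.7  42.7] az -3.5 q6 1.45 w 0.8 F [-5.4  0.4 23.2] -> d [ 0.0004  0.0003 -0.0003] roll -0.0028 rows 0.0
```

Call:
move_arm:
  deltas:
    - [255,0,0,-0.01,0]
    - [255,0,0,-0.04,0]
    - [255,0,0,-0.08,0]
    - [255,0,0,-0.12,0]
    - [255,-0.03,0,-0.15,0]

```text
t: 46.0
ee_pos: [519.7, -88.4, 193.7]
orientation: [3.139, -0.094, 0.01]
ft_force: [1.4, 0.2, 1.2]
width: 0.4
```

Call:
move_arm:
  deltas:
    - [255,-0.02,-0.04,0,0]
    - [255,-0.02,-0.08,0,0]
    - [255,-0.02,-0.12,0,0]
    - [255,-0.02,-0.16,0,0]
    - [255,-0.02,-0.2,0,0]

```text
t: 46.42
ee_pos: [506.5, 114.6, 190.4]
orientation: [3.14, -0.096, -0.002]
ft_force: [0.6, -0.3, -0.4]
width: 0.3
```

Call:
move_arm:
  deltas:
    - [255,0,-0.04,0,0]
    - [255,0,-0.08,0,0]
    - [255,0,-0.12,0,0]
    - [255,0,-0.12,0,0]
    - [255,0,-0.12,0,0]

```text
t: 46.83
ee_pos: [513.9, 234.5, 189.8]
orientation: [3.14, -0.089, -0.002]
ft_force: [-0.1, -0.3, 0.3]
width: 0.4
```

```bash
python3 - <<'E'
from h import *
o=get_obs();print(o['t'],o['ee_pos']);kt=cam('wrist',o);im=get_image('wrist');cv2.imwrite('pics/w45.png',im)
u,v=pj(kt,C).astype(int);print(u,v)
cv2.imwrite('pics/w45c.png',cv2.resize(im[max(0,v-50):v+60,u-50:u+60],None,fx=5,fy=5,interpolation=cv2.INTER_CUBIC))
im=get_image('side');cv2.imwrite('pics/side11.png',im)
im=get_image('scene');cv2.imwrite('pics/scene11.png',im)
for n in ('side','scene'):
    for k in ('lever_grip','push','nose'):
        print(n,k,[(r['location'],r['conf']) for r in place_of(n,k)])
E
```

```text
46.8333 [513.85984582 234.51812259 189.83353089]
346 75
side lever_grip [([530.2, -90.2, 26.8], 0.51)]
side push [([623.2, -143.9, 45.8], 0.75)]
side nose [([644.1, 199.3, 18.7], 0.88)]
scene lever_grip [([533.6, -91.5, 23.4], 0.72)]
scene push [([621.7, -142.8, 45.6], 0.57)]
scene nose [([643.6, 203.3, 17.2], 0.72)]
```

View pics/w45.png

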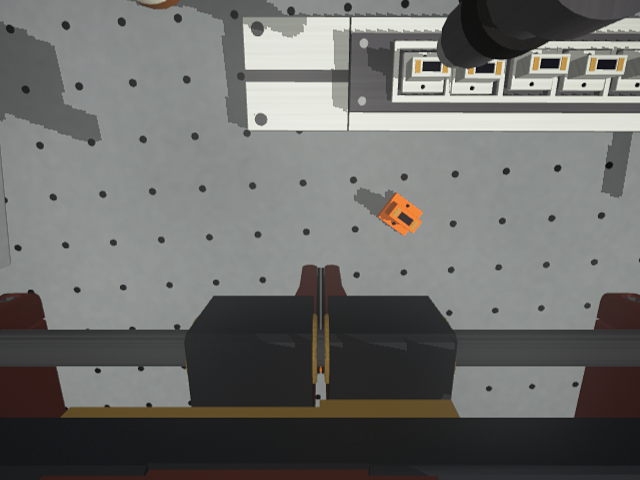

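View pics/w45c.png

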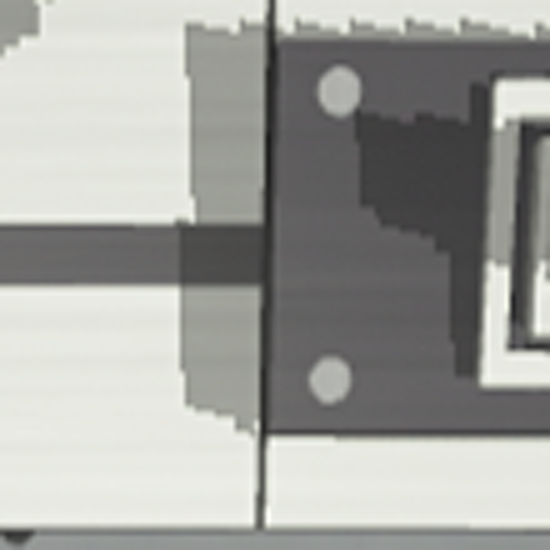

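View pics/side11.png

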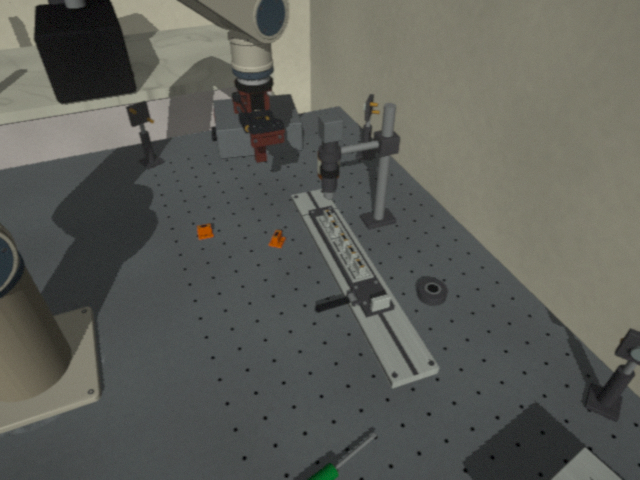

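View pics/scene11.png

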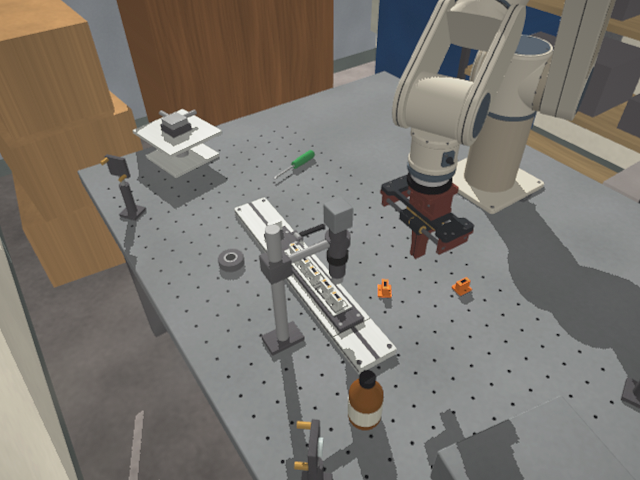

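```bash
python3 - <<'E'
from h import *
a=cv2.imread('pics/scene11.png')[215:345,270:400];b=cv2.imread('pics/side11.png')[195:325,300:430]
cv2.imwrite('pics/fin.png',np.hstack([cv2.resize(x,(400,400),interpolation=cv2.INTER_CUBIC) for x in (a,b)]))
E
```

```text
(no output)
```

View pics/fin.png

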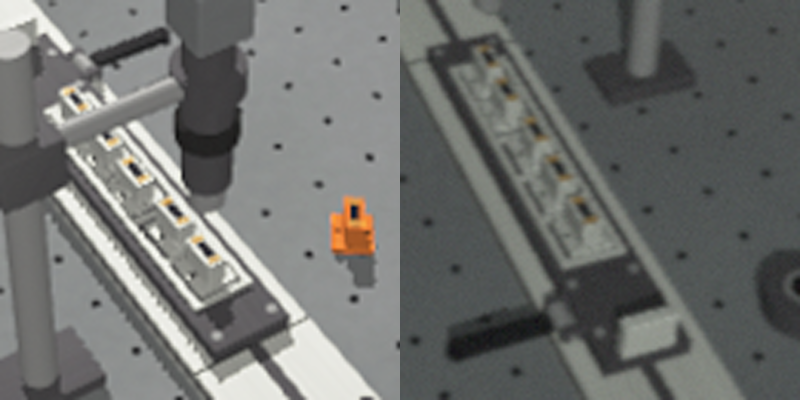

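```bash
python3 -c "
from workcell import *
print(close_job(), get_obs()['t'])"
```

```text
the job is handed in; nothing more can be done
the job is handed in; nothing more can be done
```

The job is handed in. All five chip mounts stand flat, one to a bay. The carriage's front edge is on the scribed line and the lever is flat and clamped.

- **Order:** I loaded all five mounts while the carriage was clamped, then flipped the lever up. I pinched the push bar and slid the carriage about 131 mm to the line. Last, I pressed the lever down to its stop with closed fingers, reading about 23 N. It took about 47 s of the 210 s.
- **Mounts:** the last pictures show all five in their pockets and level; bay 2 was partly hidden by the lens from above. The one in bay 3 sits about 1.5 mm off centre, inside its clearance.
- **Edge on the line:** close wrist pictures before and after clamping show the edge lying on the line.
    - The two pictures before clamping disagreed slightly. One put the edge about 0.3 mm past the line's centre, the other up to about 0.5 mm short of it.
    - My automatic gap measurement from the scene camera stopped being reliable once the edge and the line merged in shadow, so I did not use its final figure.
- **Lever:** when up it stood at about 1.37 rad, not fully vertical at 1.57. The carriage still slid freely.
- **Left alone:** the camera column, screwdriver, bottle, sensor head and the two orange look-alikes look undisturbed. I never saw a mount knocked aside or the grip slacken.

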